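# Turn the sample tray home on the autosampler and load the control vial

### The arm

A 6-joint arm with a two-finger parallel gripper is mounted at the origin on the work surface. World frame = base frame: x ahead of the robot, y to its left, z up, the work surface at z = 0. Lengths are in m, angles in rad, forces in N, time in s.
With the tool pointing down it reaches from about 0.425 to 0.95 m from the base axis. Payload 3.5 kg.
Tool frame: the origin (TCP) lies at the very end of the fingers, on their centre line; the grasp point (between the pads) lies 19 mm behind it (tcp_to_grasp is the distance from the TCP to the grasp point, in m); z points along the fingers, y is the direction in which the jaws open and shut (so a half turn about z gives the same grasp; the last joint's range is limited). The gripper opens to 85 mm and grips with 20 to 120 N. Pads are 22 mm wide; open, the fingers measure 114 mm over their backs; the gripper's body (76 mm by 85 mm) begins 54 mm behind the grasp point. The pads swing forward as they close: fully open they stand 13 mm farther back than shut.
Start: joints at [-1.295, 0.286, 1.577, -0, 1.279, -0.15], TCP at [0.279, -0.615, 0.206] pointing down, gripper open.
Joint ranges: [-2.77, 2.77], [-0.9, 2.22], [0.21, 2.48], [-1.53, 4.67], [0.24, 2.81], [-2.84, 2.84]. Speed limits (rad/s): [2.79, 2.79, 3.14, 3.14, 3.14, 3.14].

### API

Orientations are given as a unit quaternion [x, y, z, w].
In Python, from plant import * gives the robot as it stands. The module is installed in compiled form; this text tells all that it offers.
- The arm moves only by the tool arm_command, never from a script. Its argument "steps" is a list of rows, each a list of 3 entries, a list of its own where there are three numbers: the turn, a rotation vector about the tool's x, y, z in rad, then the shift along the tool's x, y, z in m, then the gripper command: -1 is shut, 1 is fully open, values between are in proportion. A call has 1 to 12 rows; each row is the pose to reach, as a shift and turn from the pose measured when the call began, along the tool's axes at that moment; what a row does not reach only later rows make up. A row lasts 1/8 s, in which the tool goes at most 62.5 mm and 10.7 degrees, less where a joint would pass 70% of its speed; a pose out of reach is approached as far as the arm can. A call with a gripper value outside its range is refused whole. The fingers move at their own pace and stop on an object; "force" is the grip in N (left out, the last holds). Time passes only in rows, so rows that repeat a pose let the fingers close. It gives the time, the measured TCP pose, the force and the opening at its end, in the units of the state.
- get_state(): the state, without advancing time (a new reading comes with each control period).
- read_camera(name): name is "side" or "top" or "wrist"; returns a dict with "frame" (420x560x3 uint8, red, green, blue), "vfov" (degrees; the focal length in pixels is half the picture's height over the tangent of half this angle, whatever the lens; pixels are square), "cx", "cy" (the principal point, pixels), "position" and "rotation" of the camera in the world; the wrist camera has in their place "mount" (4x4, takes a point from camera to tool coordinates, whose origin is the TCP and whose axes are the flange's). Camera axes: x right, y up, looking along -z (the intrinsics and any distortion apply to the point x, -y, -z); pixel columns grow to the right and rows downward; lengths in m; the calibration is good to about 2 mm. A picture is of the moment at which its call begins: read the wrist's pose just before it. There is no depth.
- sign_off(): hands the job in, once; it reports no verdict.
The state is a dict: "time": time; "qpos": joint angles; "dq": joint speeds; "joint_efforts": joint torques, N m; "eef_pos": TCP position; "tcp_rot": TCP orientation; "contact_force": force on the tool from outside, world axes, zero at the start; "wrist_torque": the same for the moment, N m; "opening": opening from 0.0 (shut) to 1.0 (fully open).
Only numpy, scipy, OpenCV 4.12 (cv2) and the standard library are available. Lean on these libraries where they do the work, as an engineer would, in place of code of your own. Each camera call takes 0.05 s, during which the arm holds its last target.

### The job

The round sample tray has been put back crooked on the autosampler and is riding on top of its drive plate. Leaving it lying there, gently push it round by a lug on its rim, with no more than about 20 N, until its feet drop into the drive plate and it sits flat and fully home with the wide empty well facing the front; stop pushing as soon as it is caught. Then stand the amber control vial upright and fully home in the wide well, setting it in gently, and leave the bottle, rack and beaker where they are.

Things in the scene. Friction and masses are not known exactly. Their poses are not given: they have to be found in the camera images.
- sampler: the autosampler, fixed: white housing 280 x 280 mm, 40 mm high, with a console 82 mm high along its rear edge (x = 140 to 230 mm) carrying a parked sampling arm (top 186 mm). Origin on the bench under the middle of the housing, on the tray's turning axis; its -x side is the front, with a small black index mark on the front edge
- tray: grey round sample tray, loose, about 0.75 kg: disc 236 mm across, 12 mm thick; a low domed hub (27 mm high) at its middle and seven capped tubes (tops 60 mm above the underside) 86 mm from the axis. Origin on the axis at the disc's underside, z up: 67 mm above the bench while riding, 60 mm when home. It starts 70 to 180 degrees from home, either way
- lug (a point): one of eight equal upright round lugs on the tray's rim, half-way up it (19 mm above the tray's underside): 18 mm across, 38 mm high, centre 127 mm from the axis, standing 18 mm out from the disc. They stand every 45 degrees; this one is 22.5 degrees anticlockwise, from above, of the tray's -x axis. Turning takes a push of 2 to 4 N on a lug
- pin (a point): foot of the pin under the tray's middle, 17 mm below the underside; it turns in the drive plate with 1.5 mm play. Three feet 7 mm long ride on the plate and fit its sockets (1.5 mm play) one way only: there the tray drops 7 mm and turns no further. That is with the tray's -x axis to the sampler's front, but up to 7 degrees either side: the hidden plate is not measured, so feel for it
- well (a point): centre of the inner floor of the wide empty well of the tray, 86 mm from the tray's axis along its -x, 16 mm above its underside. A round cup, 28.5 mm across inside and 24 mm deep, its mouth flared to 33 mm inside and 42 mm outside (rim 40 mm above the tray's underside); the nearest tubes, 16 mm across, stand 66 mm away, centre to centre
- vial_mid (a point): centre, half-way up, of the amber control vial: loose, upright on the bench to the left or right of the sampler, 25 mm across, 62 mm high, 45 g; above a body 29 mm high it narrows to a neck and a white round cap 22 mm across, the top 24 mm, by which it is best held. 31 mm above its foot; z up
- reagent: bystander: white plastic bottle with screw cap, 52 mm across, 98 mm high, on the bench on the other side of the sampler from the vial. Origin under its middle.
- rack: bystander: white tube rack with stoppered tubes, 90 x 200 mm, 110 mm high, on the bench to the right behind. Origin under its middle.
- beaker: bystander: glass beaker, 68 mm across, 85 mm high, on the bench to the left behind. Origin under its middle.
Mind the look-alikes: they are no part of the job. There is more than one size of the part that bears vial_mid; the job needs the smallest.

How it is judged:
On the way, in this order (a step that is already met when the one before it is completed fails the run):
1. the tray has dropped home on the drive plate, flat, the wide well facing the front (height (world z) of tray below 0.0618 m and angle between tray's own z axis and vertical below 0.02 rad and x of well in the frame of sampler below -0.07 m and y of well in the frame of sampler between -0.02 and 0.02 m), for 0.3 s.
2. the vial stands fully home in the wide well (horizontal distance between vial_mid and well below 0.004 m and z of vial_mid in the frame of tray below 0.0495 m and angle between vial_mid's own z axis and vertical below 0.12 rad), for 0.2 s.
At the end, for the whole second after the job is handed in: Tray flat and fully home on its drive plate (underside at 60 mm, +1.8 mm at most; tilt under 0.02 rad), at rest, wide well at the sampler's front (within 20 mm of straight); vial in the wide well, centred within 4 mm, down to within 2.5 mm of its floor, tilt under 0.12 rad (all of step 1 and all of step 2 and linear speed of tray below 0.02 m/s); the robot touches nothing.
It fails at once if the robot presses on the tray with more than 25 N (contact force between any of the arm, the fingers and tray above 25 N).
It fails at once if the tray is lifted or tipped (height (world z) of tray above 0.075 m or angle between tray's own z axis and vertical above 0.12 rad).
It fails at once if the vial is pressed against the tray with more than 25 N (contact force between vial and tray above 25 N).
It fails at once if the vial is tipped over (angle between vial_mid's own z axis and vertical above 0.7 rad).
It fails at once if the bottle, the rack or the beaker is moved by more than 25 mm or tipped (distance of any of reagent, rack, beaker from where it was at the start of the episode above 0.025 m or angle between any of reagent, beaker's own z axis and vertical above 0.5 rad).
It also fails if it takes over 72 s, if anything falls off the work surface, if the arm or the gripper's body presses on something with over 40 N, if the wrist force passes 120 N, or if a joint passes its speed limit or range.

## Working session

There is one attempt and no reset: what is moved stays moved. The work goes in short steps, Python scripts to look and compute and a tool call to move; the robot and the scene stay as the last step left them, time stands still between calls to the robot, and variables do not carry over. Pictures are saved under pics/ and viewed, and the job is handed in when it is done.

Besides the shell and the picture viewer there is one more tool, called after "Emit:" as name(argument=value, ...) on one line, values as JSON. arm_command: Moves the arm, as the interface text tells. Its arguments: {"type":"object","properties":{"steps":{"type":"array"},"force":{"type":"number"}},"required":["steps"]}

```bash
mkdir -p pics; cat > h.py <<'E'
from plant import *
import numpy as np, cv2
from scipy.spatial.transform import Rotation as R
def snap(n,f):
    s=get_state(); c=read_camera(n); cv2.imwrite('pics/'+f,c['frame'][:,:,::-1])
    np.savez('pics/'+f+'.npz',**{k:v for k,v in c.items()},ep=s['eef_pos'],er=s['tcp_rot']); return c
E
python3 - <<'E'
from h import *
s=get_state()
for k,v in s.items(): print(k,np.round(v,4))
for n in('side','top','wrist'):
    c=snap(n,n+'0.png'); print(n,{k:(np.round(v,4).tolist() if not isinstance(v,str) else v) for k,v in c.items() if k!='frame'})
E
```

```text
time 0.0
qpos [-1.295   0.2872  1.5782  0.      1.2786 -0.15  ]
dq [ 0.0003 -0.0001 -0.0005  0.0005  0.0007 -0.0015]
joint_efforts [-3.00000e-04 -4.05980e+01 -2.92626e+01 -1.00000e-04  5.90000e-03
  0.00000e+00]
eef_pos [ 0.2787 -0.614   0.2042]
tcp_rot [ 9.774e-01  2.113e-01 -1.000e-04 -1.200e-03]
contact_force [0.722  0.4244 0.928 ]
wrist_torque [-0.0122  0.0094  0.0082]
opening 0.9989
side {'vfov': 56.5702, 'cx': 286.4315, 'cy': 211.2956, 'position': [0.4075, -0.7015, 0.7356], 'rotation': [0.3976, -0.0423, -0.1053, 0.9105]}
top {'vfov': 46.6724, 'cx': 284.2026, 'cy': 209.2315, 'position': [0.3448, -0.0084, 1.2973], 'rotation': [-0.0612, 0.0693, 0.7052, -0.703]}
wrist {'vfov': 68.9015, 'cx': 283.0278, 'cy': 208.7899, 'mount': [[0.0012, 0.9531, 0.3027, 0.0783], [1.0, -0.0013, 0.0004, 0.0013], [0.0007, 0.3026, -0.9531, -0.1684], [0.0, 0.0, 0.0, 1.0]]}
```

View pics/side0.png

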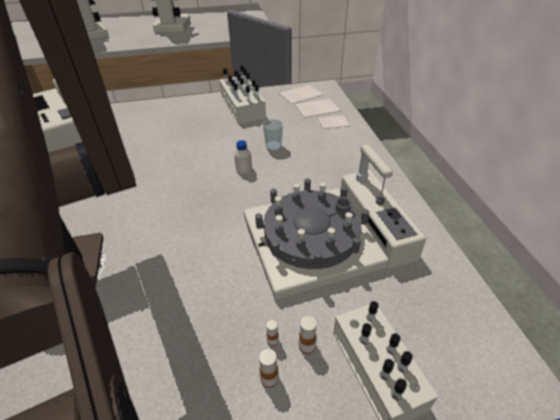

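View pics/top0.png

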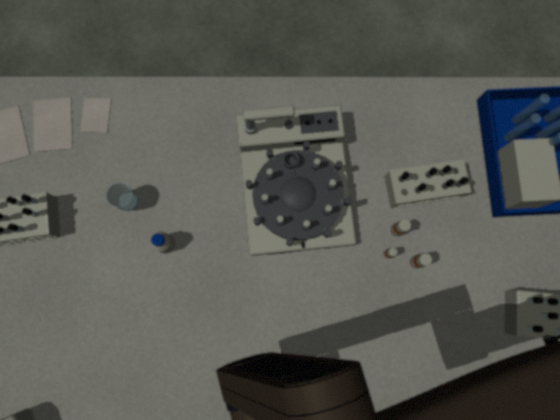

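View pics/wrist0.png

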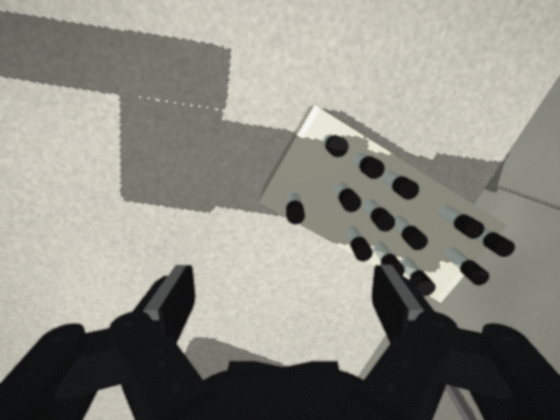

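The side and top views show the sampler, with three amber vials on the right. They are at about (272,333), (308,334) and (268,368) in the side view, and (391,252), (403,228) and (424,260) in the top view. The one at (272,333)/(391,252) looks smallest. I'll crop closer to check.

```bash
python3 - <<'E'
import cv2
a=cv2.imread('pics/top0.png'); s=cv2.imread('pics/side0.png')
cv2.imwrite('pics/t0c.png',cv2.resize(a[95:275,230:450],None,fx=3.6,fy=3.3,interpolation=3)[:600])
cv2.imwrite('pics/s0c.png',cv2.resize(s[170:400,235:435],None,fx=2.6,fy=2.6,interpolation=3))
E
```

```text
(no output)
```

View pics/t0c.png

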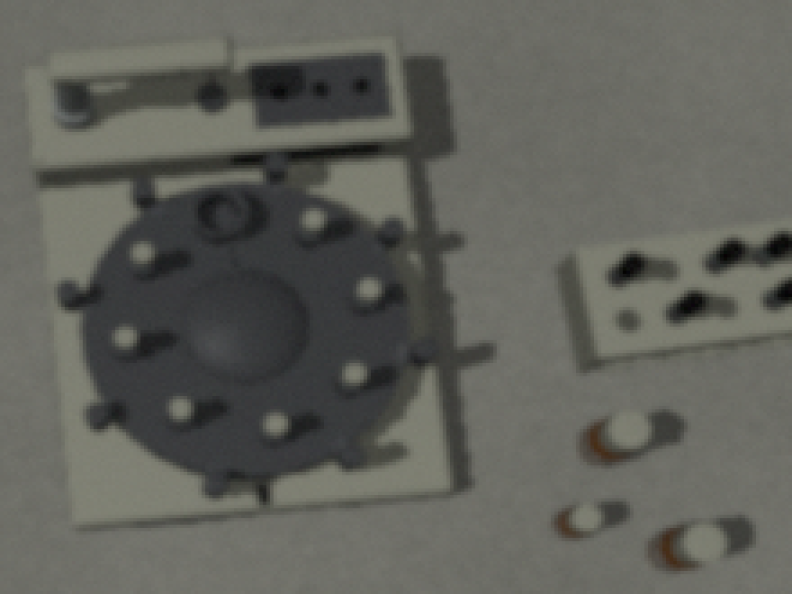

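View pics/s0c.png

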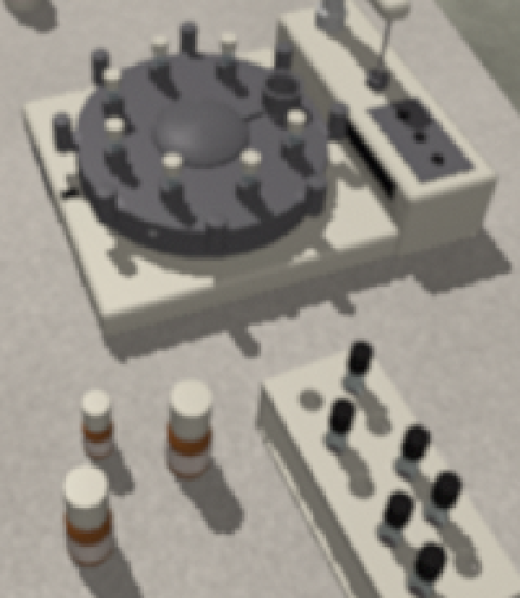

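```bash
cat >> h.py <<'E'
def P(d,X,dist=None):
    if 'mount' in d:
        M=np.eye(4);M[:3,:3]=R.from_quat(d['er']).as_matrix();M[:3,3]=d['ep'];M=M@d['mount'];C=M[:3,:3];p=M[:3,3]
    else: C=R.from_quat(d['rotation']).as_matrix();p=d['position']
    q=(np.atleast_2d(X)-p)@C; f=210/np.tan(np.radians(float(d['vfov']))/2)
    return np.c_[d['cx']+f*q[:,0]/-q[:,2], d['cy']-f*q[:,1]/-q[:,2]]
def L(f): return dict(np.load('pics/'+f+'.npz',allow_pickle=True))
def rz(a): return np.array([[np.cos(a),-np.sin(a),0],[np.sin(a),np.cos(a),0],[0,0,1]])
E
python3 - <<'E'
from h import *
from scipy.optimize import least_squares
T=L('top0.png');S=L('side0.png')
t=lambda u,v:(230+u/3.6,95+v/3.3); s=lambda u,v:(235+u/2.6,170+v/2.6)
# sampler-frame points (housing) : top pixels, side pixels
pts=[((-.14,.14,.04),t(76,520),s(25,104)),((-.14,-.14,.04),t(450,488),s(103,322)),
 ((.14,-.14,.082),t(410,137),None),((.14,.14,.082),t(33,170),None),((.14,-.14,.082),None,s(405,236)),((.23,-.14,.082),t(398,38),s(494,182)),((.23,.14,.082),t(28,68),None)]
lug=[t(392,226),t(424,350),t(100,410),t(143,188),t(274,160),t(215,484),t(68,292)]
def res(p,full=False):
    o=np.array([p[0],p[1],0]);A=rz(p[2]);r=[]
    for X,a,b in pts:
        w=A@np.array(X)+o
        if a: r.append(P(T,w)[0]-a)
        if b: r.append(P(S,w)[0]-b)
    B=rz(p[3])
    for X,a,b in [((-.086,0,.107),t(229,207),s(283,83))]+[((-.086*np.cos(k*np.pi/4),-.086*np.sin(k*np.pi/4),.127),a,b) for k,a,b in
      [(1,t(142,252),None),(2,t(125,338),None),(3,t(181,408),None),(4,t(276,424),None),(5,t(353,373),None),(6,t(369,290),None),(7,t(313,218),None)]]:
        w=B@np.array(X)+o+0
        if a: r.append(P(T,w)[0]-a)
        if b: r.append(P(S,w)[0]-b)
    return np.array(r) if full else np.ravel(r)
best=None
for b in(0,1.5,3,4.5):
    q=least_squares(res,[.7,0,0,b],loss='soft_l1')
    if best is None or q.cost<best.cost:best=q
p=best.x;print(best.cost,p,np.degrees(p[2:]));print(res(p,True).round(1))
# vial
for f,(a,b) in {'small':(t(586,517),s(96,400)),'m2':(t(632,430),s(190,392)),'m3':(t(703,542),s(86,480))}.items():
    for z in(.062,):
        q=least_squares(lambda x:np.r_[P(T,x)[0]-a,P(S,x)[0]-b],[.55,-.25,.06]);print(f,q.x,q.fun.round(1))
np.save('samp.npy',p)
E
```

```text
33.45508097019144 [ 0.61250297 -0.05931275  0.09833106  3.35037142] [  5.63395454 191.96214223]
[[ -1.4   2.5]
 [ -2.8  -1.1]
 [  2.1   1.3]
 [ -1.4  -1.5]
 [  1.9  -0.2]
 [ -0.1  -0.1]
 [  1.7 -13.4]
 [  1.   -2.5]
 [  2.3  -2.2]
 [ -1.6  -1.8]
 [ -2.1   1.3]
 [ -0.8   0.4]
 [  0.5  -0.1]
 [  0.3  -0.7]
 [ -0.1  -0.1]
 [  0.1  -0.1]
 [  0.7   0.2]
 [  0.6  -0.3]
 [  0.7   0.3]]
small [ 0.46636749 -0.29915122  0.0621454 ] [-0.  -0.5 -0.4  0.1]
m2 [ 0.52994154 -0.32701842  0.09349646] [ 0.  -0.7 -0.5  0.1]
m3 [ 0.4452609  -0.37287923  0.08933538] [-0.  -0.8 -0.5  0.1]
```

```bash
python3 - <<'E'
from h import *
from scipy.optimize import least_squares
T=L('top0.png')
t=lambda u,v:(230+u/3.6,95+v/3.3)
tub=[t(142,252),t(125,338),t(181,408),t(276,424),t(353,373),t(369,290),t(313,218)]
def X(p): return np.array([rz(p[2])@[-.086*np.cos(k*np.pi/4),-.086*np.sin(k*np.pi/4),.127]+[p[0],p[1],0] for k in range(1,8)])
q=least_squares(lambda p:(P(T,X(p))-tub).ravel(),[.61,-.06,3.35]);print(q.x,np.degrees(q.x[2]),q.fun.round(1))
p=q.x
for k in range(8):
    a=p[2]+np.pi+np.radians(22.5+45*k); w=np.array([p[0]+.127*np.cos(a),p[1]+.127*np.sin(a),.105])
    u=P(T,w)[0]; print(k,round(np.degrees(a)%360,1),w.round(3),((u-[230,95])*[3.6,3.3]).round())
np.save('tray.npy',p)
cy,sy=np.cos(.098),np.sin(.098)
s=np.load('samp.npy')
cor=[((-.14,.14,.04),t(76,520)),((-.14,-.14,.04),t(450,488)),((.14,-.14,.082),t(410,137)),((.14,.14,.082),t(33,170)),((.23,-.14,.082),t(398,38)),((.23,.14,.082),t(28,68))]
def r(v): return np.ravel([P(T,rz(v[2])@np.array(x)+[v[0],v[1],0])[0]-u for x,u in cor])
g=least_squares(r,[.61,-.06,.1]);print('samp',g.x,np.degrees(g.x[2]),g.fun.round(1))
E
```

```text
[ 0.61218521 -0.05827321  3.35778775] 192.38706645359073 [-0.1  0.2 -0.1 -0.3 -0.3  0.1 -0.  -0.1  0.4  0.1  0.1 -0.5  0.1  0.3]
0 34.9 [0.716 0.014 0.105] [142. 188.]
1 79.9 [0.634 0.067 0.105] [ 67. 291.]
2 124.9 [0.54  0.046 0.105] [ 96. 414.]
3 169.9 [ 0.487 -0.036  0.105] [215. 483.]
4 214.9 [ 0.508 -0.131  0.105] [353. 455.]
5 259.9 [ 0.59  -0.183  0.105] [426. 348.]
6 304.9 [ 0.685 -0.162  0.105] [393. 227.]
7 349.9 [ 0.737 -0.081  0.105] [276. 162.]
samp [ 0.61241796 -0.05836694  0.09701282] 5.558425246776653 [-1.9  2.5  1.7  1.4  1.6 -0.1 -0.4 -0.1  0.8 -2.4 -1.8 -1.8]
```

```bash
cat >> h.py <<'E'
def yaw():
    return np.degrees(np.arctan2(*R.from_quat(get_state()['tcp_rot']).as_matrix()[[1,0],0]))
def rows(W,g):
    """W: list of world x,y,z,yawdeg"""
    s=get_state(); A=R.from_quat(s['tcp_rot']).as_matrix(); y0=yaw(); out=[]
    for x,y,z,a in W:
        Bm=R.from_rotvec([0,0,np.radians(a)])*R.from_quat([1,0,0,0])
        d=(R.from_matrix(A.T)*Bm).as_rotvec()
        # keep unwrapped sign near
        sh=A.T@(np.array([x,y,z])-s['eef_pos'])
        out.append([[round(v,3) for v in d.tolist()],[round(v,4) for v in sh.tolist()],g])
    print(str(out).replace(' ',''))
def st():
    s=get_state();print('t',round(float(s['time']),2),'p',np.round(s['eef_pos'],4),'yaw',round(yaw(),1),'F',np.round(s['contact_force'],1),'op',np.round(s['opening'],3),'q6',np.round(s['qpos'][5],2))
C0=np.array([.6122,-.0583])
def arc(ph,r,z,yo=-90): 
    a=np.radians(ph); return (C0[0]+r*np.cos(a),C0[1]+r*np.sin(a),z,ph+yo)
E
python3 - <<'E'
from h import *
g=arc(62,.130,.25)
print(g)
rows([g],-1)
E
```

```text
(np.float64(0.6732313031621657), np.float64(0.056483187071660494), 0.25, -28)
[[[-0.002,0.001,0.914],[0.6363,-0.4479,-0.0444],-1]]
```

Emit:
arm_command(steps=[[[0,0,0],[0,0,-0.045],-1],[[0,0,0.15],[0.05,-0.035,-0.045],-1],[[0,0,0.3],[0.1,-0.07,-0.045],-1],[[0,0,0.45],[0.15,-0.105,-0.045],-1],[[0,0,0.6],[0.2,-0.14,-0.045],-1],[[0,0,0.75],[0.25,-0.175,-0.045],-1],[[0,0,0.9],[0.3,-0.21,-0.045],-1],[[0,0,0.914],[0.35,-0.245,-0.045],-1],[[0,0,0.914],[0.4,-0.28,-0.045],-1],[[0,0,0.914],[0.45,-0.315,-0.045],-1],[[0,0,0.914],[0.5,-0.35,-0.045],-1],[[0,0,0.914],[0.55,-0.385,-0.045],-1]])

```text
time: 1.65
eef_pos: [0.6212, -0.0346, 0.2501]
tcp_rot: [0.97, -0.242, -0.001, -0.001]
contact_force: [0.5, -0.4, -0.3]
opening: 0.002
```

```bash
python3 - <<'E'
from h import *
st()
rows([arc(62,.130,.25),arc(62,.13,.14),arc(62,.13,.088)],-1)
E
```

```text
t 1.65 p [ 0.6212 -0.0346  0.2501] yaw -28.0 F [ 0.5 -0.4 -0.3] op 0.002 q6 1.84
[[[-0.001,0.001,0.001],[0.0033,-0.1048,0.0002],-1],[[-0.001,0.001,0.001],[0.0034,-0.1047,0.1102],-1],[[-0.001,0.001,0.001],[0.0035,-0.1046,0.1622],-1]]
```

Tracking is good. I'll go to the entry point and look before the final descent.

Emit:
arm_command(steps=[[[0,0,0],[0.002,-0.055,0],-1],[[0,0,0],[0.003,-0.105,0],-1],[[0,0,0],[0.003,-0.105,0.05],-1],[[0,0,0],[0.003,-0.105,0.1],-1],[[0,0,0],[0.003,-0.105,0.11],-1]])

```text
time: 2.28
eef_pos: [0.6696, 0.0574, 0.1346]
tcp_rot: [0.97, -0.241, -0.005, 0.0]
contact_force: [-0.6, 0.1, -0.3]
opening: -0.002
```

```bash
python3 - <<'E'
from h import *
st()
snap('top','top1.png');snap('wrist','w1.png');snap('side','s1.png')
a=cv2.imread('pics/top1.png')[95:275,210:390];s=cv2.imread('pics/s1.png')[150:330,220:400]
cv2.imwrite('pics/c1.png',np.hstack([cv2.resize(x,(400,400),interpolation=3) for x in(a,s)]))
E
```

```text
t 2.27 p [0.6696 0.0574 0.1346] yaw -27.9 F [-0.6  0.1 -0.3] op -0.002 q6 1.99
```

View pics/c1.png

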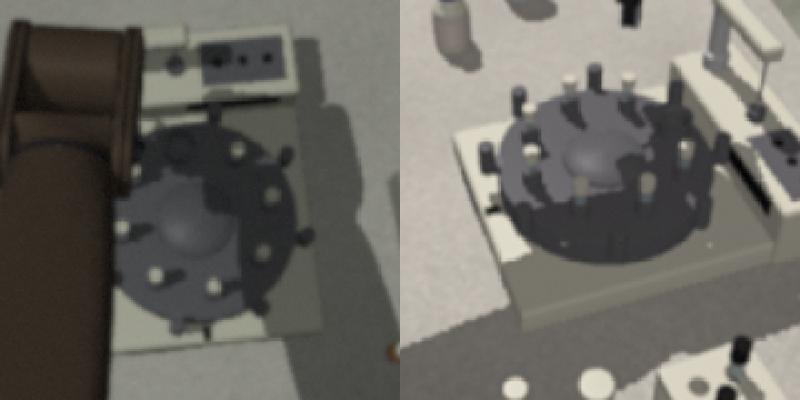

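View pics/w1.png

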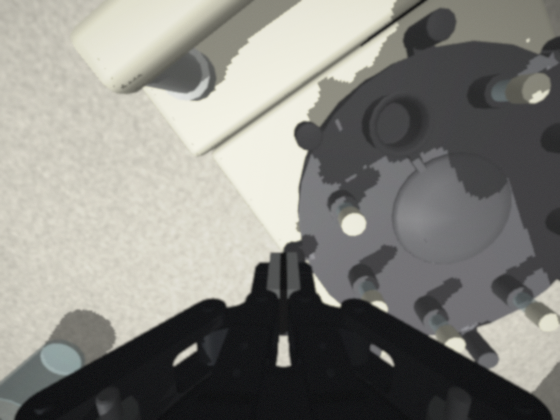

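```bash
python3 - <<'E'
from h import *
d=L('w1.png')
for k,a in enumerate([34.9,79.9]):
    for z in(.105,.067):
        w=arc(a,.127,z)[:3];print(k,z,P(d,w)[0].round(1))
print('tip',P(d,d['ep'])[0].round(1))
for z in (.088,):print('tip down',P(d,arc(62,.13,z)[:3])[0])
w=arc(57.4,.127,.127)
st();rows([arc(62,.13,.11),arc(62,.13,.088)],-1)
E
python3 -c "
import cv2;a=cv2.imread('pics/w1.png')[190:330,220:400];cv2.imwrite('pics/w1c.png',cv2.resize(a,None,fx=4,fy=4,interpolation=3))"
```

```text
0 0.105 [308.3 141.7]
0 0.067 [304.3 136.5]
1 0.105 [294.1 275.7]
1 0.067 [292.6 252.6]
tip [282.6 249. ]
tip down [281.7964262  217.94381855]
t 2.42 p [0.6736 0.0567 0.1414] yaw -28.0 F [-0.1 -0.1  0.3] op 0.004 q6 1.99
[[[-0.002,0.0,0.0],[-0.0002,0.0004,0.0314],-1],[[-0.002,0.0,0.0],[-0.0002,0.0005,0.0534],-1]]
```

View pics/w1c.png

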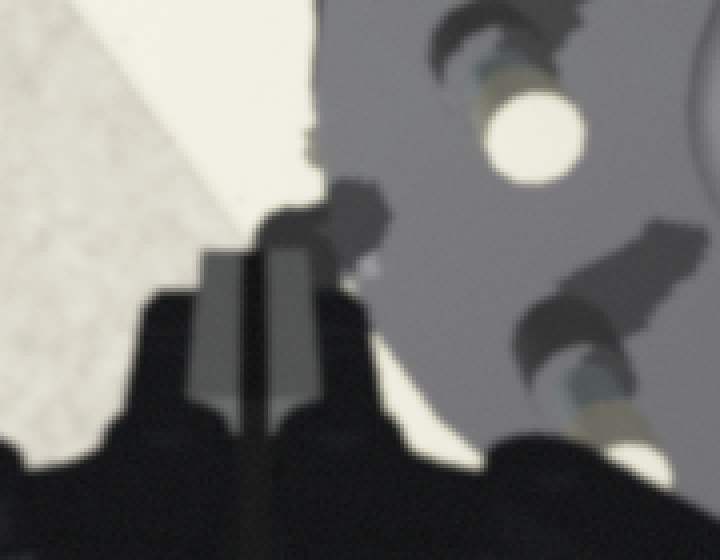

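```bash
python3 - <<'E'
from h import *
d=L('w1.png');A=R.from_quat(d['er']).as_matrix()
for z in(0,-.02,-.04,-.05,-.06,-.07):
  print(z,[P(d,d['ep']+A@np.array([.011,y,z]))[0].round().tolist() for y in(0,.015,.03,.045)])
E
```

```text
0 [[283.0, 232.0], [308.0, 232.0], [333.0, 232.0], [359.0, 232.0]]
-0.02 [[283.0, 246.0], [311.0, 246.0], [339.0, 246.0], [368.0, 246.0]]
-0.04 [[282.0, 264.0], [315.0, 264.0], [347.0, 264.0], [379.0, 264.0]]
-0.05 [[282.0, 275.0], [317.0, 275.0], [351.0, 275.0], [386.0, 275.0]]
-0.06 [[282.0, 288.0], [319.0, 288.0], [356.0, 288.0], [393.0, 288.0]]
-0.07 [[282.0, 302.0], [322.0, 302.0], [363.0, 303.0], [403.0, 303.0]]
```

Emit:
arm_command(steps=[[[0,0,0],[0,0,0.02],-1],[[0,0,0],[0,0,0.04],-1],[[0,0,0],[0,0,0.054],-1],[[0,0,0],[0,0,0.054],-1]])

```text
time: 2.92
eef_pos: [0.6721, 0.0569, 0.0848]
tcp_rot: [0.97, -0.242, -0.002, -0.0]
contact_force: [0.0, 0.2, -0.3]
opening: 0.004
```

```bash
python3 - <<'E'
from h import *
st()
rows([arc(a,.13,.088) for a in(64,66,68,69,70,71,72,73,74,75,76.5,78)],-1)
E
```

```text
t 2.92 p [0.6721 0.0569 0.0848] yaw -28.0 F [ 0.   0.2 -0.3] op 0.004 q6 1.99
[[[0.0,0.004,-0.035],[-0.0034,-0.0001,-0.0032],-1],[[-0.0,0.004,-0.07],[-0.0079,0.0001,-0.0031],-1],[[-0.0,0.004,-0.104],[-0.0124,0.0005,-0.0031],-1],[[-0.0,0.004,-0.122],[-0.0147,0.0008,-0.0031],-1],[[-0.0,0.004,-0.139],[-0.0169,0.0011,-0.0031],-1],[[-0.0,0.004,-0.157],[-0.0192,0.0014,-0.0031],-1],[[-0.0,0.004,-0.174],[-0.0214,0.0018,-0.0031],-1],[[-0.0,0.004,-0.192],[-0.0236,0.0022,-0.0031],-1],[[-0.0,0.004,-0.209],[-0.0259,0.0027,-0.0031],-1],[[-0.0,0.004,-0.227],[-0.0281,0.0031,-0.0031],-1],[[-0.0,0.004,-0.253],[-0.0314,0.004,-0.003],-1],[[-0.0,0.004,-0.279],[-0.0347,0.0049,-0.003],-1]]
```

Emit:
arm_command(steps=[[[0,0,-0.035],[-0.0034,0,-0.003],-1],[[0,0,-0.07],[-0.008,0,-0.003],-1],[[0,0,-0.104],[-0.0124,0.0005,-0.003],-1],[[0,0,-0.122],[-0.0147,0.0008,-0.003],-1],[[0,0,-0.139],[-0.017,0.0011,-0.003],-1],[[0,0,-0.157],[-0.0192,0.0014,-0.003],-1],[[0,0,-0.174],[-0.0214,0.0018,-0.003],-1],[[0,0,-0.192],[-0.0236,0.0022,-0.003],-1],[[0,0,-0.209],[-0.026,0.0027,-0.003],-1],[[0,0,-0.227],[-0.0281,0.0031,-0.003],-1],[[0,0,-0.253],[-0.0314,0.004,-0.003],-1],[[0,0,-0.279],[-0.0347,0.005,-0.003],-1]])

```text
time: 4.42
eef_pos: [0.6389, 0.0688, 0.088]
tcp_rot: [0.995, -0.104, -0.002, -0.001]
contact_force: [0.4, -0.2, 0.2]
opening: 0.004
```

```bash
python3 - <<'E'
from h import *
st()
rows([arc(a,.13,.089) for a in range(80,104,2)],-1)
E
```

```text
t 4.42 p [0.6389 0.0688 0.088 ] yaw -11.9 F [ 0.4 -0.2  0.2] op 0.004 q6 1.73
[[[-0.001,0.004,-0.033],[-0.0043,-0.0001,-0.001],-1],[[-0.001,0.004,-0.068],[-0.0088,0.0002,-0.001],-1],[[-0.001,0.004,-0.103],[-0.0133,0.0006,-0.001],-1],[[-0.001,0.004,-0.138],[-0.0178,0.0011,-0.0009],-1],[[-0.001,0.004,-0.173],[-0.0223,0.0018,-0.0009],-1],[[-0.001,0.004,-0.208],[-0.0267,0.0027,-0.0009],-1],[[-0.002,0.004,-0.243],[-0.0312,0.0037,-0.0009],-1],[[-0.002,0.004,-0.278],[-0.0356,0.0048,-0.0009],-1],[[-0.002,0.004,-0.312],[-0.0399,0.0062,-0.0009],-1],[[-0.002,0.004,-0.347],[-0.0442,0.0076,-0.0008],-1],[[-0.002,0.004,-0.382],[-0.0484,0.0092,-0.0008],-1],[[-0.002,0.004,-0.417],[-0.0526,0.011,-0.0008],-1]]
```

```bash
python3 - <<'E'
from h import *
snap('wrist','w2.png');snap('side','s2.png');st()
a=cv2.imread('pics/w2.png')[150:330,180:420];s=cv2.imread('pics/s2.png')[150:280,230:390]
cv2.imwrite('pics/c2.png',np.hstack([cv2.resize(x,(400,300),interpolation=3) for x in(a,s)]))
E
```

```text
t 4.53 p [0.6387 0.0688 0.0879] yaw -12.0 F [0.2 0.2 0.3] op -0.001 q6 1.73
```

View pics/c2.png

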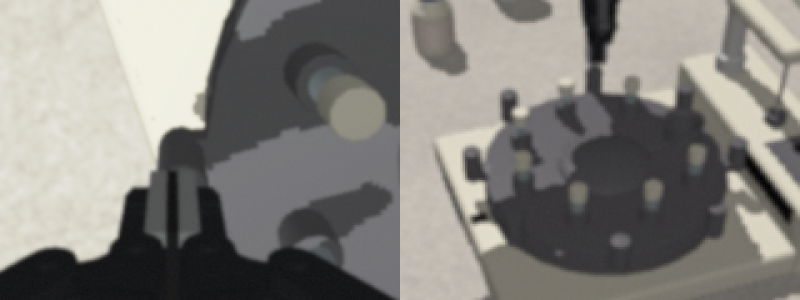

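```bash
python3 - <<'E'
from h import *
d=L('w2.png');S=L('s2.png')
print('tip',P(d,d['ep'])[0],P(S,d['ep'])[0])
for a in(74,77,79.9,83,86,89):
    for z in(.067,.105):
        w=arc(a,.127,z)[:3];print(a,z,P(d,w)[0].round(1),P(S,w)[0].round(1))
for a in (7.4+5.56,):pass
a=cv2.imread('pics/s2.png')[160:220,270:350];b=cv2.imread('pics/w2.png')[200:300,220:340]
cv2.imwrite('pics/c2b.png',np.hstack([cv2.resize(a,(400,300),interpolation=3),cv2.resize(b,(400,333),interpolation=3)[:300]]))
E
```

```text
tip [281.99251831 248.8798361 ] [307.74264491 184.10473481]
74 0.067 [287.  222.5] [311.  190.9]
74 0.105 [287.7 247.1] [311.5 179.7]
77 0.067 [286.5 231.8] [308.5 190.9]
77 0.105 [287.1 258.1] [309.  179.7]
79.9 0.067 [286.5 240.7] [306.1 191. ]
79.9 0.105 [287.1 268.6] [306.5 179.7]
83 0.067 [287.1 250. ] [303.5 191.1]
83 0.105 [287.8 279.5] [303.9 179.9]
86 0.067 [288.1 258.8] [301.1 191.3]
86 0.105 [289.  289.8] [301.3 180.1]
89 0.067 [289.6 267.4] [298.6 191.6]
89 0.105 [290.8 299.8] [298.8 180.4]
```

View pics/c2b.png

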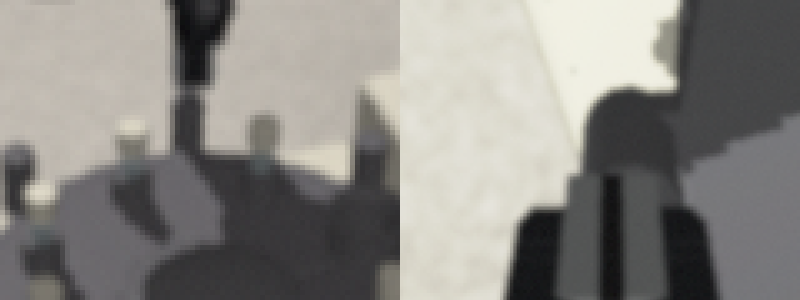

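```bash
python3 - <<'E'
from h import *
a=cv2.imread('pics/w0.png') if 0 else cv2.imread('pics/wrist0.png')
cv2.imwrite('pics/w0c.png',cv2.resize(a[240:360,120:440],None,fx=2.5,fy=2.5,interpolation=3))
d=L('wrist0.png');A=R.from_quat(d['er']).as_matrix()
for z in(0,-.013,-.02,-.03,-.04,-.05):
  print(z,[((P(d,d['ep']+A@np.array([x,y,z]))[0]-[120,240])*2.5).round().tolist() for x in(.011,-.011) for y in(-.0425,.0425)])
E
```

```text
0 [[222.0, -23.0], [582.0, -22.0], [229.0, 61.0], [576.0, 61.0]]
-0.013 [[209.0, -1.0], [595.0, -0.0], [216.0, 88.0], [587.0, 88.0]]
-0.02 [[200.0, 12.0], [602.0, 13.0], [208.0, 104.0], [595.0, 105.0]]
-0.03 [[187.0, 33.0], [615.0, 34.0], [196.0, 130.0], [606.0, 130.0]]
-0.04 [[173.0, 57.0], [628.0, 58.0], [183.0, 158.0], [618.0, 159.0]]
-0.05 [[156.0, 84.0], [644.0, 85.0], [168.0, 191.0], [633.0, 192.0]]
```

View pics/w0c.png

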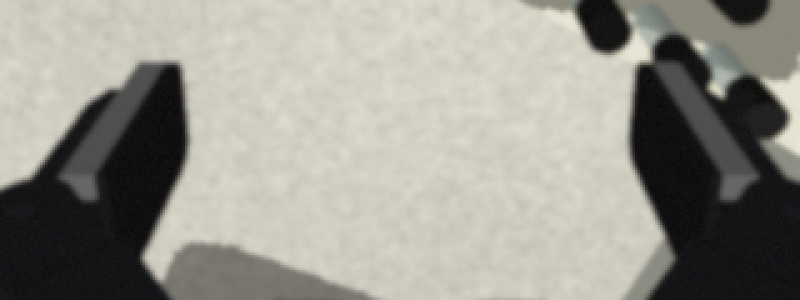

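The wrist and side crops show the real finger ends sitting about 26 mm behind the reported TCP. The tip is hovering over the lug at side (307,178), which also explains why I felt no force. I'll back off to 62° and go lower.

```bash
python3 - <<'E'
from h import *
st()
rows([arc(70,.13,.088),arc(62,.13,.088),arc(62,.13,.075),arc(62,.13,.065)],-1)
E
```

```text
t 4.53 p [0.6387 0.0688 0.0879] yaw -12.0 F [0.2 0.2 0.3] op -0.001 q6 1.73
[[[-0.001,0.004,0.14],[0.0186,0.0012,-0.0001],-1],[[-0.0,0.004,0.28],[0.0363,0.0049,-0.0002],-1],[[-0.0,0.004,0.28],[0.0364,0.005,0.0128],-1],[[-0.0,0.004,0.28],[0.0364,0.005,0.0228],-1]]
```

Emit:
arm_command(steps=[[[0,0,0.14],[0.0186,0.0012,0],-1],[[0,0,0.28],[0.0363,0.005,0],-1],[[0,0,0.28],[0.0363,0.005,0],-1],[[0,0,0.28],[0.0364,0.005,0.008],-1],[[0,0,0.28],[0.0364,0.005,0.015],-1],[[0,0,0.28],[0.0364,0.005,0.02],-1],[[0,0,0.28],[0.0364,0.005,0.02],-1]])

```text
time: 5.4
eef_pos: [0.6725, 0.0567, 0.0668]
tcp_rot: [0.97, -0.242, -0.003, -0.0]
contact_force: [0.8, 0.4, 0.9]
opening: 0.0
```

```bash
python3 - <<'E'
from h import *
st()
snap('wrist','w3.png');snap('side','s3.png')
a=cv2.imread('pics/s3.png')[140:220,250:370];b=cv2.imread('pics/w3.png')[170:320,180:380]
cv2.imwrite('pics/c3.png',np.hstack([cv2.resize(a,(400,267),interpolation=3),cv2.resize(b,(400,300),interpolation=3)[:267]]))
rows([arc(a,.13,.065) for a in(64,66,67,68,69,70,71,72,73,74,75,76)],-1)
E
```

```text
t 5.4 p [0.6725 0.0567 0.0668] yaw -28.0 F [0.8 0.4 0.9] op 0.0 q6 1.99
[[[0.0,0.005,-0.035],[-0.0044,0.0001,0.0028],-1],[[0.0,0.005,-0.069],[-0.009,0.0004,0.0028],-1],[[0.0,0.005,-0.087],[-0.0112,0.0005,0.0028],-1],[[-0.0,0.005,-0.104],[-0.0135,0.0008,0.0028],-1],[[-0.0,0.005,-0.122],[-0.0157,0.001,0.0028],-1],[[-0.0,0.005,-0.139],[-0.018,0.0013,0.0029],-1],[[-0.0,0.005,-0.157],[-0.0202,0.0016,0.0029],-1],[[-0.0,0.005,-0.174],[-0.0225,0.002,0.0029],-1],[[-0.0,0.005,-0.192],[-0.0247,0.0024,0.0029],-1],[[-0.0,0.005,-0.209],[-0.0269,0.0029,0.0029],-1],[[-0.0,0.005,-0.227],[-0.0292,0.0034,0.0029],-1],[[-0.0,0.005,-0.244],[-0.0314,0.0039,0.0029],-1]]
```

View pics/c3.png

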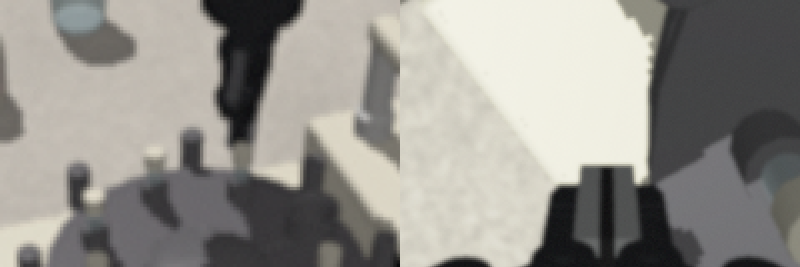

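Emit:
arm_command(steps=[[[0,0,-0.035],[-0.0044,0,0.002],-1],[[0,0,-0.07],[-0.009,0.0004,0.002],-1],[[0,0,-0.087],[-0.0112,0.0005,0.002],-1],[[0,0,-0.104],[-0.0135,0.0008,0.002],-1],[[0,0,-0.122],[-0.0157,0.001,0.002],-1],[[0,0,-0.139],[-0.018,0.0013,0.002],-1],[[0,0,-0.157],[-0.0202,0.0016,0.002],-1],[[0,0,-0.174],[-0.0225,0.002,0.002],-1],[[0,0,-0.192],[-0.0247,0.0024,0.002],-1],[[0,0,-0.209],[-0.027,0.003,0.002],-1],[[0,0,-0.227],[-0.0292,0.0034,0.002],-1],[[0,0,-0.244],[-0.0314,0.004,0.002],-1]])

```text
time: 7.0
eef_pos: [0.6435, 0.0679, 0.066]
tcp_rot: [0.993, -0.121, -0.002, -0.001]
contact_force: [1.8, -0.6, -0.2]
opening: -0.003
```

```bash
python3 - <<'E'
from h import *
st()
snap('side','s4.png')
a=cv2.imread('pics/s4.png')[140:220,250:370]
cv2.imwrite('pics/c4.png',cv2.resize(a,(480,320),interpolation=3))
rows([arc(a,.13,.065) for a in range(78,102,2)],-1)
E
```

```text
t 7.0 p [0.6435 0.0679 0.066 ] yaw -13.9 F [ 1.8 -0.6 -0.2] op -0.003 q6 1.76
[[[-0.001,0.005,-0.033],[-0.0041,0.0001,0.0009],-1],[[-0.001,0.005,-0.068],[-0.0086,0.0003,0.001],-1],[[-0.001,0.005,-0.103],[-0.0131,0.0007,0.001],-1],[[-0.001,0.005,-0.138],[-0.0176,0.0013,0.001],-1],[[-0.001,0.005,-0.173],[-0.0221,0.002,0.001],-1],[[-0.001,0.005,-0.208],[-0.0266,0.0028,0.0011],-1],[[-0.002,0.005,-0.243],[-0.031,0.0038,0.0011],-1],[[-0.002,0.005,-0.278],[-0.0354,0.005,0.0011],-1],[[-0.002,0.004,-0.313],[-0.0397,0.0063,0.0011],-1],[[-0.002,0.004,-0.348],[-0.044,0.0078,0.0011],-1],[[-0.002,0.004,-0.382],[-0.0483,0.0094,0.0011],-1],[[-0.002,0.004,-0.417],[-0.0524,0.0112,0.0012],-1]]
```

View pics/c4.png

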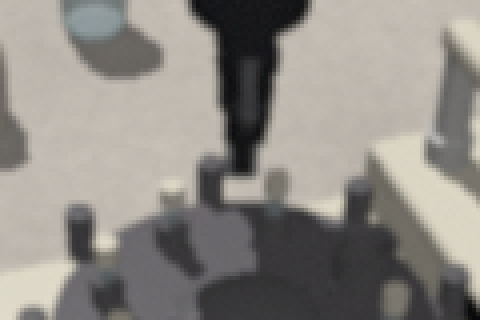

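```bash
python3 - <<'E'
from h import *
rows([arc(a,.13,.063) for a in (78,80,82,84.5,87,90,93,96,99,102,105,108)],-1)
E
```

```text
[[[-0.001,0.005,-0.033],[-0.0041,0.0001,0.0029],-1],[[-0.001,0.005,-0.068],[-0.0086,0.0003,0.003],-1],[[-0.001,0.005,-0.103],[-0.0131,0.0007,0.003],-1],[[-0.001,0.005,-0.147],[-0.0188,0.0014,0.003],-1],[[-0.001,0.005,-0.19],[-0.0243,0.0024,0.003],-1],[[-0.002,0.005,-0.243],[-0.031,0.0038,0.0031],-1],[[-0.002,0.004,-0.295],[-0.0376,0.0056,0.0031],-1],[[-0.002,0.004,-0.348],[-0.044,0.0078,0.0031],-1],[[-0.002,0.004,-0.4],[-0.0503,0.0103,0.0032],-1],[[-0.002,0.004,-0.452],[-0.0565,0.0131,0.0032],-1],[[-0.002,0.004,-0.505],[-0.0626,0.0162,0.0032],-1],[[-0.002,0.004,-0.557],[-0.0685,0.0197,0.0032],-1]]
```

Emit:
arm_command(steps=[[[0,0.004,-0.033],[-0.0041,0,0.002],-1],[[0,0.004,-0.068],[-0.0086,0.0003,0.003],-1],[[0,0.004,-0.103],[-0.0131,0.0007,0.003],-1],[[0,0.004,-0.147],[-0.0188,0.0014,0.003],-1],[[0,0.004,-0.19],[-0.0243,0.0024,0.003],-1],[[0,0.004,-0.243],[-0.031,0.0038,0.003],-1],[[0,0.004,-0.295],[-0.0376,0.0056,0.003],-1],[[0,0.004,-0.348],[-0.044,0.0078,0.003],-1],[[0,0.004,-0.4],[-0.0503,0.0103,0.003],-1],[[0,0.004,-0.452],[-0.0565,0.0131,0.003],-1],[[0,0.004,-0.505],[-0.0626,0.0162,0.003],-1],[[0,0.004,-0.557],[-0.0685,0.0197,0.003],-1]])

```text
time: 8.55
eef_pos: [0.5718, 0.0652, 0.0633]
tcp_rot: [0.987, 0.158, 0.0, -0.001]
contact_force: [2.8, 0.1, 0.6]
opening: -0.004
```

```bash
python3 - <<'E'
from h import *
st()
snap('side','s5.png')
a=cv2.imread('pics/s5.png')[140:260,220:400]
cv2.imwrite('pics/c5.png',cv2.resize(a,(600,400),interpolation=3))
rows([arc(a,.13,.063) for a in range(111,147,3)],-1)
E
```

```text
t 8.55 p [0.5718 0.0652 0.0633] yaw 18.2 F [2.8 0.1 0.6] op -0.004 q6 1.19
[[[-0.002,0.001,-0.048],[-0.0055,0.0004,0.0],-1],[[-0.002,0.001,-0.101],[-0.0123,0.0009,0.0],-1],[[-0.002,0.001,-0.153],[-0.0191,0.0018,0.0001],-1],[[-0.002,0.001,-0.205],[-0.0258,0.003,0.0001],-1],[[-0.002,0.001,-0.258],[-0.0324,0.0045,0.0001],-1],[[-0.003,0.0,-0.31],[-0.0389,0.0065,0.0001],-1],[[-0.003,0.0,-0.362],[-0.0453,0.0087,0.0001],-1],[[-0.003,0.0,-0.415],[-0.0516,0.0113,0.0001],-1],[[-0.003,0.0,-0.467],[-0.0578,0.0142,0.0001],-1],[[-0.003,0.0,-0.52],[-0.0638,0.0174,0.0001],-1],[[-0.003,0.0,-0.572],[-0.0696,0.0209,0.0],-1],[[-0.003,0.0,-0.624],[-0.0752,0.0248,0.0],-1]]
```

View pics/c5.png

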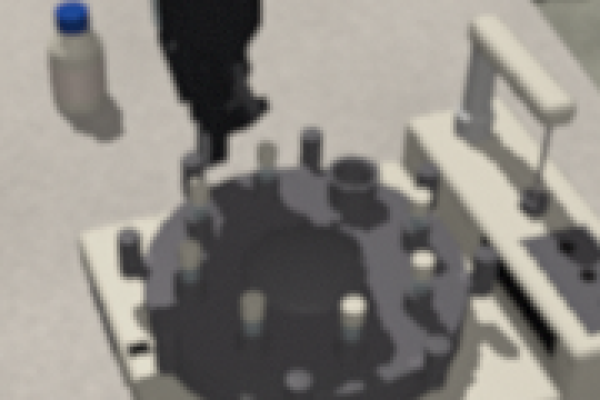

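Emit:
arm_command(steps=[[[0,0,-0.048],[-0.0055,0.0004,0],-1],[[0,0,-0.101],[-0.0123,0.001,0],-1],[[0,0,-0.153],[-0.0191,0.0018,0],-1],[[0,0,-0.205],[-0.0258,0.003,0],-1],[[0,0,-0.258],[-0.0324,0.0045,0],-1],[[0,0,-0.31],[-0.0389,0.0065,0],-1],[[0,0,-0.362],[-0.0453,0.0087,0],-1],[[0,0,-0.415],[-0.0516,0.0113,0],-1],[[0,0,-0.467],[-0.0578,0.0142,0],-1],[[0,0,-0.52],[-0.0638,0.0174,0],-1],[[0,0,-0.572],[-0.0696,0.021,0],-1],[[0,0,-0.624],[-0.0752,0.0248,0],-1]])

```text
time: 10.1
eef_pos: [0.507, 0.0184, 0.063]
tcp_rot: [0.891, 0.455, 0.0, -0.002]
contact_force: [3.1, 1.5, 0.5]
opening: -0.0
```

```bash
python3 - <<'E'
from h import *
st()
rows([arc(a,.13,.063) for a in range(147,183,3)],-1)
E
```

```text
t 10.1 p [0.507  0.0184 0.063 ] yaw 54.1 F [3.1 1.5 0.5] op -0.0 q6 0.46
[[[-0.003,-0.002,-0.051],[-0.007,0.0004,-0.0],-1],[[-0.002,-0.002,-0.103],[-0.0138,0.0009,-0.0],-1],[[-0.002,-0.002,-0.156],[-0.0205,0.0018,-0.0],-1],[[-0.002,-0.002,-0.208],[-0.0272,0.003,-0.0001],-1],[[-0.002,-0.002,-0.26],[-0.0338,0.0046,-0.0001],-1],[[-0.002,-0.002,-0.313],[-0.0404,0.0065,-0.0001],-1],[[-0.002,-0.002,-0.365],[-0.0468,0.0088,-0.0001],-1],[[-0.002,-0.002,-0.417],[-0.0531,0.0114,-0.0001],-1],[[-0.002,-0.002,-0.47],[-0.0592,0.0143,-0.0001],-1],[[-0.002,-0.002,-0.522],[-0.0652,0.0175,-0.0002],-1],[[-0.002,-0.002,-0.575],[-0.071,0.0211,-0.0002],-1],[[-0.002,-0.002,-0.627],[-0.0766,0.0249,-0.0002],-1]]
```

Emit:
arm_command(steps=[[[0,0,-0.051],[-0.007,0.0004,0],-1],[[0,0,-0.103],[-0.0138,0.001,0],-1],[[0,0,-0.156],[-0.0205,0.0018,0],-1],[[0,0,-0.208],[-0.0272,0.003,0],-1],[[0,0,-0.26],[-0.0338,0.0046,0],-1],[[0,0,-0.313],[-0.0404,0.0065,0],-1],[[0,0,-0.365],[-0.0468,0.0088,0],-1],[[0,0,-0.417],[-0.0531,0.0114,0],-1],[[0,0,-0.47],[-0.0592,0.0143,0],-1],[[0,0,-0.522],[-0.0652,0.0175,0],-1],[[0,0,-0.575],[-0.071,0.021,0],-1],[[0,0,-0.627],[-0.0766,0.025,0],-1]])

```text
time: 11.6
eef_pos: [0.4814, -0.0573, 0.0626]
tcp_rot: [0.707, 0.708, 0.001, -0.003]
contact_force: [0.3, 1.9, 1.5]
opening: 0.001
```

```bash
python3 - <<'E'
from h import *
st()
rows([arc(a,.13,.063) for a in range(183,219,3)],-1)
E
```

```text
t 11.6 p [ 0.4814 -0.0573  0.0626] yaw 90.1 F [0.3 1.9 1.5] op 0.001 q6 -0.34
[[[-0.003,-0.005,-0.051],[-0.0078,0.001,-0.0005],-1],[[-0.003,-0.005,-0.103],[-0.0145,0.0015,-0.0005],-1],[[-0.003,-0.006,-0.155],[-0.0213,0.0024,-0.0006],-1],[[-0.002,-0.006,-0.208],[-0.028,0.0036,-0.0006],-1],[[-0.002,-0.006,-0.26],[-0.0346,0.0052,-0.0006],-1],[[-0.002,-0.006,-0.313],[-0.0411,0.0071,-0.0007],-1],[[-0.002,-0.006,-0.365],[-0.0476,0.0093,-0.0007],-1],[[-0.002,-0.006,-0.417],[-0.0538,0.0119,-0.0008],-1],[[-0.002,-0.006,-0.47],[-0.06,0.0149,-0.0008],-1],[[-0.002,-0.006,-0.522],[-0.066,0.0181,-0.0008],-1],[[-0.001,-0.006,-0.574],[-0.0718,0.0216,-0.0009],-1],[[-0.001,-0.006,-0.627],[-0.0774,0.0255,-0.0009],-1]]
```

Emit:
arm_command(steps=[[[0,-0.005,-0.051],[-0.0078,0.001,-0.0005],-1],[[0,-0.005,-0.103],[-0.0145,0.0015,-0.0005],-1],[[0,-0.005,-0.155],[-0.0213,0.0024,-0.0005],-1],[[0,-0.005,-0.208],[-0.028,0.0036,-0.0005],-1],[[0,-0.005,-0.26],[-0.0346,0.0052,-0.0005],-1],[[0,-0.005,-0.313],[-0.0411,0.007,-0.0007],-1],[[0,-0.005,-0.365],[-0.0476,0.0093,-0.0007],-1],[[0,-0.005,-0.417],[-0.0538,0.012,-0.0007],-1],[[0,-0.005,-0.47],[-0.06,0.0149,-0.0008],-1],[[0,-0.005,-0.522],[-0.066,0.018,-0.0008],-1],[[0,-0.005,-0.574],[-0.0718,0.0216,-0.0009],-1],[[0,-0.005,-0.627],[-0.0774,0.0255,-0.0009],-1]])

```text
time: 13.1
eef_pos: [0.505, -0.1334, 0.062]
tcp_rot: [0.453, 0.892, 0.0, -0.004]
contact_force: [-1.2, 2.1, 1.7]
opening: -0.001
```

```bash
python3 - <<'E'
from h import *
st()
snap('side','s6.png')
a=cv2.imread('pics/s6.png')[140:290,220:430]
cv2.imwrite('pics/c6.png',cv2.resize(a,(770,550),interpolation=3))
rows([arc(a,.13,.063) for a in (218,220,222,224,226,227,228,229,230,231,232,233)],-1)
E
```

```text
t 13.1 p [ 0.505  -0.1334  0.062 ] yaw 126.1 F [-1.2  2.1  1.7] op -0.001 q6 -1.08
[[[-0.003,-0.006,-0.032],[-0.0057,0.0009,-0.0009],-1],[[-0.003,-0.006,-0.067],[-0.0102,0.0011,-0.0009],-1],[[-0.003,-0.006,-0.102],[-0.0147,0.0015,-0.001],-1],[[-0.002,-0.006,-0.137],[-0.0192,0.002,-0.001],-1],[[-0.002,-0.006,-0.171],[-0.0237,0.0027,-0.001],-1],[[-0.002,-0.006,-0.189],[-0.026,0.0031,-0.001],-1],[[-0.002,-0.006,-0.206],[-0.0282,0.0036,-0.0011],-1],[[-0.002,-0.006,-0.224],[-0.0304,0.004,-0.0011],-1],[[-0.002,-0.006,-0.241],[-0.0326,0.0046,-0.0011],-1],[[-0.002,-0.006,-0.259],[-0.0348,0.0051,-0.0011],-1],[[-0.002,-0.006,-0.276],[-0.037,0.0057,-0.0011],-1],[[-0.002,-0.006,-0.294],[-0.0392,0.0064,-0.0011],-1]]
```

View pics/c6.png

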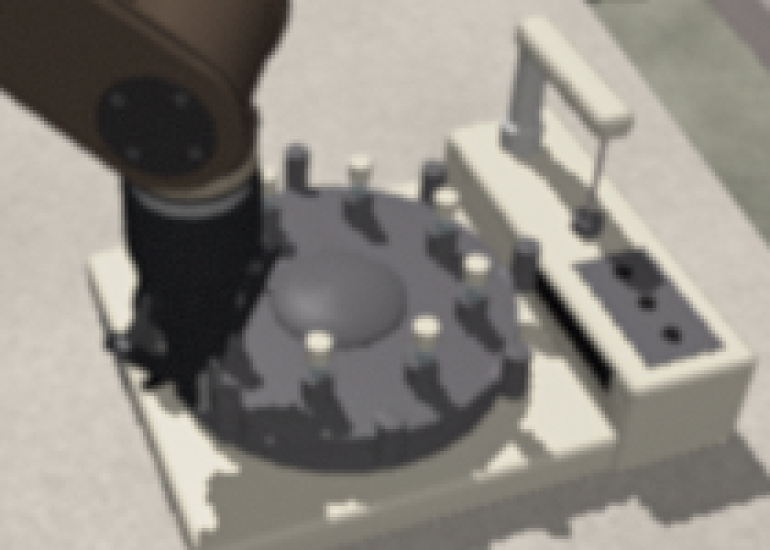

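```bash
cat > ang.py <<'E'
from h import *
from scipy.optimize import least_squares
def angle(d,caps,z=.127):
    best=None
    def X(p,z=z): return np.array([rz(p[0])@[-.086*np.cos(k*np.pi/4),-.086*np.sin(k*np.pi/4),z]+[C0[0],C0[1],0] for k in range(1,8)])
    def r(p):
        u=P(d,X(p)+[0,0,p[1]])+p[2:4]
        D=np.linalg.norm(u[None]-np.array(caps)[:,None],axis=2); return D.min(1)
    for a0 in np.radians(range(-180,180,15)):
        q=least_squares(r,[a0,0,0,0],bounds=([-10,-1e-9,-3,-3],[10,1e-9,3,3]))
        if best is None or q.cost<best.cost-1e-6: best=q
    return np.degrees(best.x[0])%45,best
E
python3 - <<'E'
from ang import *
S=L('s6.png')
c=[(220+u/3.667,140+v/3.667) for u,v in((359,164),(445,198),(477,263),(426,326),(320,340))]
a,b=angle(S,c);print(a,b.fun.round(2),b.x)
E
```

```text
20.87523672905893 [0.4  0.35 0.11 0.14 0.65] [ 3.64341613e-01 -9.40070965e-10  1.23257087e+00  9.98703126e-01]
```

Emit:
arm_command(steps=[[[0,-0.005,-0.032],[-0.0057,0.0009,-0.0009],-1],[[0,-0.005,-0.067],[-0.0102,0.0011,-0.0009],-1],[[0,-0.005,-0.102],[-0.0147,0.0015,-0.001],-1],[[0,-0.005,-0.137],[-0.0192,0.002,-0.001],-1],[[0,-0.005,-0.171],[-0.0237,0.0027,-0.001],-1],[[0,-0.005,-0.206],[-0.0282,0.0036,-0.001],-1],[[0,-0.005,-0.224],[-0.0304,0.004,-0.001],-1],[[0,-0.005,-0.241],[-0.0326,0.0046,-0.001],-1],[[0,-0.005,-0.259],[-0.0348,0.0051,-0.001],-1],[[0,-0.005,-0.276],[-0.037,0.0057,-0.001],-1],[[0,-0.005,-0.294],[-0.0392,0.0064,-0.001],-1]])

```text
time: 14.52
eef_pos: [0.5341, -0.1622, 0.0629]
tcp_rot: [0.317, 0.949, -0.001, -0.001]
contact_force: [-0.7, 0.6, -1.0]
opening: -0.002
```

```bash
python3 - <<'E'
from h import *
st()
rows([arc(a,.13,.063) for a in np.arange(233.5,239.1,.5)],-1)
E
```

```text
t 14.53 p [ 0.5341 -0.1622  0.0629] yaw 143.1 F [-0.7  0.6 -1. ] op -0.002 q6 -1.4
[[[-0.002,-0.001,-0.007],[-0.0009,0.0,-0.0001],-1],[[-0.002,-0.001,-0.016],[-0.0021,0.0,-0.0001],-1],[[-0.002,-0.001,-0.025],[-0.0032,0.0,-0.0001],-1],[[-0.002,-0.001,-0.033],[-0.0043,0.0001,-0.0001],-1],[[-0.002,-0.001,-0.042],[-0.0055,0.0001,-0.0001],-1],[[-0.002,-0.001,-0.051],[-0.0066,0.0002,-0.0001],-1],[[-0.002,-0.001,-0.059],[-0.0077,0.0002,-0.0001],-1],[[-0.002,-0.001,-0.068],[-0.0089,0.0003,-0.0001],-1],[[-0.002,-0.001,-0.077],[-0.01,0.0004,-0.0001],-1],[[-0.002,-0.001,-0.086],[-0.0111,0.0005,-0.0001],-1],[[-0.002,-0.001,-0.094],[-0.0123,0.0006,-0.0001],-1],[[-0.002,-0.001,-0.103],[-0.0134,0.0007,-0.0001],-1]]
```

Emit:
arm_command(steps=[[[0,0,-0.016],[-0.0021,0,0],-1],[[0,0,-0.033],[-0.0043,0,0],-1],[[0,0,-0.05],[-0.0066,0.0002,0],-1]])

```text
time: 14.9
eef_pos: [0.5396, -0.1662, 0.0629]
tcp_rot: [0.292, 0.956, -0.001, -0.001]
contact_force: [-1.7, -0.2, -0.2]
opening: 0.002
```

```bash
python3 - <<'E'
from h import *
st()
rows([arc(a,.13,.063) for a in np.arange(236.5,238.6,.5)],-1)
E
```

```text
t 14.9 p [ 0.5396 -0.1662  0.0629] yaw 146.0 F [-1.7 -0.2 -0.2] op 0.002 q6 -1.45
[[[-0.002,-0.001,-0.008],[-0.001,0.0,-0.0001],-1],[[-0.002,-0.001,-0.017],[-0.0021,0.0001,-0.0001],-1],[[-0.002,-0.001,-0.026],[-0.0033,0.0001,-0.0001],-1],[[-0.002,-0.001,-0.035],[-0.0044,0.0001,-0.0001],-1],[[-0.002,-0.001,-0.043],[-0.0056,0.0002,-0.0001],-1]]
```

Emit:
arm_command(steps=[[[0,0,-0.009],[-0.0011,0,0],-1],[[0,0,-0.018],[-0.0022,0,0],-1],[[0,0,-0.026],[-0.0033,0,0],-1],[[0,0,-0.035],[-0.0044,0.0001,0],-1]])

```text
time: 15.4
eef_pos: [0.5433, -0.1686, 0.0629]
tcp_rot: [0.275, 0.961, -0.001, -0.001]
contact_force: [-1.2, 0.5, -0.3]
opening: -0.001
```

Emit:
arm_command(steps=[[[0,0,-0.009],[-0.0011,0,0],-1],[[0,0,-0.018],[-0.0022,0,0],-1],[[0,0,-0.026],[-0.0033,0,0],-1],[[0,0,-0.035],[-0.0044,0.0001,0],-1]])

```text
time: 15.9
eef_pos: [0.5472, -0.171, 0.063]
tcp_rot: [0.258, 0.966, -0.001, -0.001]
contact_force: [-1.7, 0.4, -0.3]
opening: 0.001
```

```bash
python3 - <<'E'
from h import *
st()
s=get_state();v=s['eef_pos'][:2]-C0;print(np.hypot(*v),np.degrees(np.arctan2(v[1],v[0]))%360)
snap('side','s7.png')
a=cv2.imread('pics/s7.png')[140:290,220:430]
cv2.imwrite('pics/c7.png',cv2.resize(a,(770,550),interpolation=3))
E
```

```text
t 15.9 p [ 0.5472 -0.171   0.063 ] yaw 150.1 F [-1.7  0.4 -0.3] op 0.001 q6 -1.53
0.13010143437518212 240.0085480495028
```

View pics/c7.png

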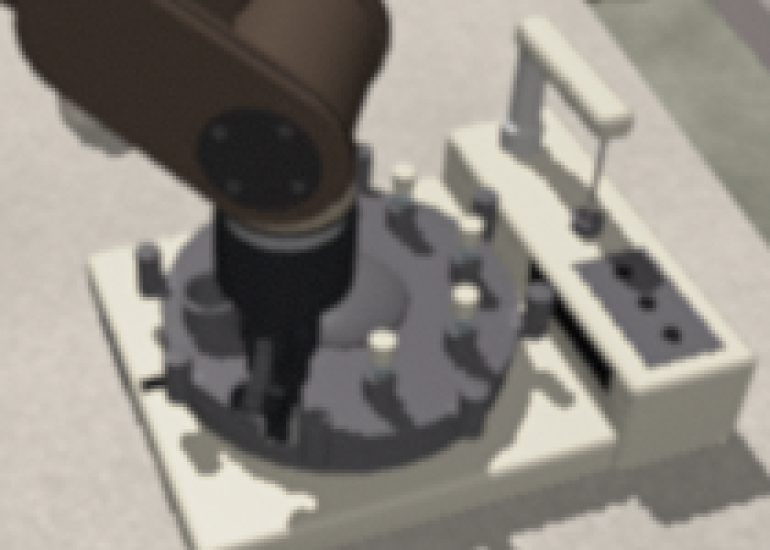

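Emit:
arm_command(steps=[[[0,0,-0.009],[-0.0011,0,0],-1],[[0,0,-0.018],[-0.0022,0,0],-1],[[0,0,-0.026],[-0.0033,0,0],-1],[[0,0,-0.035],[-0.0044,0.0001,0],-1]])

```text
time: 16.45
eef_pos: [0.5513, -0.1733, 0.063]
tcp_rot: [0.241, 0.971, -0.001, -0.001]
contact_force: [-2.3, -0.0, 0.5]
opening: -0.002
```

Emit:
arm_command(steps=[[[0,0,-0.009],[-0.0011,0,0],-1],[[0,0,-0.018],[-0.0022,0,0],-1],[[0,0,-0.026],[-0.0033,0,0],-1]])

```text
time: 16.82
eef_pos: [0.5542, -0.1749, 0.063]
tcp_rot: [0.228, 0.974, -0.001, -0.001]
contact_force: [-1.6, -1.9, -0.9]
opening: 0.0
```

Emit:
arm_command(steps=[[[0,0,-0.009],[-0.0011,0,0],-1],[[0,0,-0.018],[-0.0022,0,0],-1],[[0,0,-0.026],[-0.0033,0,0],-1]])

```text
time: 17.2
eef_pos: [0.5574, -0.1763, 0.063]
tcp_rot: [0.215, 0.977, -0.001, -0.001]
contact_force: [-1.1, -0.6, -1.4]
opening: 0.001
```

Emit:
arm_command(steps=[[[0,0,-0.009],[-0.0011,0,0],-1],[[0,0,-0.018],[-0.0022,0,0],-1],[[0,0,-0.026],[-0.0033,0,0],-1]])

```text
time: 17.58
eef_pos: [0.5609, -0.1776, 0.0632]
tcp_rot: [0.202, 0.979, -0.001, -0.0]
contact_force: [-0.0, -1.0, -0.4]
opening: -0.001
```

Emit:
arm_command(steps=[[[0,0,-0.009],[-0.0011,0,0],-1],[[0,0,-0.018],[-0.0022,0,0],-1],[[0,0,-0.026],[-0.0033,0,0],-1]])

```text
time: 17.95
eef_pos: [0.5638, -0.1788, 0.0633]
tcp_rot: [0.189, 0.982, -0.001, -0.0]
contact_force: [-2.5, 1.7, 2.7]
opening: 0.001
```

```bash
python3 - <<'E'
from h import *
st()
s=get_state();v=s['eef_pos'][:2]-C0;print(np.hypot(*v),np.degrees(np.arctan2(v[1],v[0]))%360)
snap('side','s8.png')
a=cv2.imread('pics/s8.png')[140:290,220:430]
cv2.imwrite('pics/c8.png',cv2.resize(a,(770,550),interpolation=3))
E
```

```text
t 17.95 p [ 0.5638 -0.1788  0.0633] yaw 158.2 F [-2.5  1.7  2.7] op 0.001 q6 -1.67
0.12989264291450525 248.13027635524907
```

View pics/c8.png

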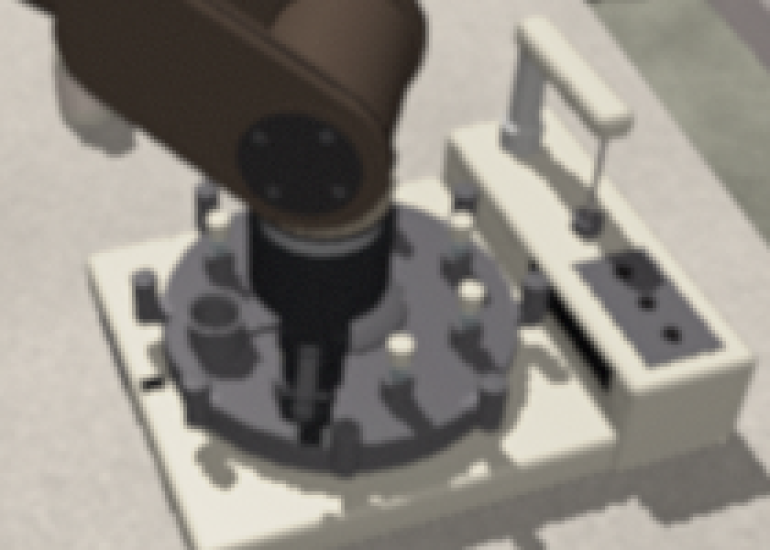

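```bash
python3 - <<'E'
from ang import *
def fit(f,c):
    c=np.array([(220+u/3.667,140+v/3.667) for u,v in c]);S=L(f)
    for z in(.127,.120):
        def r(p):
            X=np.array([[C0[0]+.086*np.cos(p[0]+k*np.pi/4),C0[1]+.086*np.sin(p[0]+k*np.pi/4),z] for k in range(8)])
            u=P(S,X)+p[1:3];D=u[None]-c[:,None];i=np.linalg.norm(D,axis=2).argmin(1);return D[np.arange(len(c)),i].ravel()
        b=min((least_squares(r,[a,0,0]) for a in np.arange(0,.78,.1)),key=lambda q:q.cost)
        print(f,z,np.degrees(b.x[0])%45,b.x[1:].round(2),b.fun.round(1))
fit('s6.png',((359,164),(445,198),(477,263),(426,326),(320,340)))
fit('s7.png',((403,172),(472,226),(466,293),(382,340)))
fit('s8.png',((218,222),(460,224),(471,290),(401,343)))
E
```

```text
s6.png 0.127 20.87620888180855 [1.23 1.  ] [ 0.  -0.4  0.1 -0.3 -0.1  0.1  0.1  0.  -0.2  0.6]
s6.png 0.12 20.857941409164013 [ 1.43 -1.23] [ 0.1 -0.4  0.1 -0.3 -0.2  0.1  0.1  0.  -0.1  0.6]
s7.png 0.127 0.3538403335605262 [1.68 0.8 ] [ 0.3  0.  -0.4 -0.5 -0.1  0.4  0.1  0.1]
s7.png 0.12 0.34856798806085876 [ 1.92 -1.42] [ 0.4 -0.  -0.4 -0.5 -0.2  0.4  0.2  0.1]
s8.png 0.127 8.925601600075307 [1.23 3.44] [-0.4 -0.2  0.2 -0.7  0.1  0.3  0.   0.6]
s8.png 0.12 9.014005842038845 [1.41 1.23] [-0.2 -0.2  0.1 -0.7  0.   0.3  0.   0.6]
```

It has dropped: in the side view the caps shifted about 2.4 px downward, which is 7 mm. The tray now sits at about 9.0°, 3.4° off the sampler's axis. I'll back the finger off and lift.

Emit:
arm_command(steps=[[[0,0,0],[0.004,-0.001,0],-1],[[0,0,0],[0.012,-0.002,0],-1],[[0,0,0],[0.02,-0.004,0],-1],[[0,0,0],[0.02,-0.004,-0.03],-1],[[0,0,0],[0.02,-0.004,-0.08],-1],[[0,0,-0.1],[0.02,-0.004,-0.13],-1],[[0,0,0],[0.02,-0.004,-0.15],-1]])

```text
time: 18.88
eef_pos: [0.5451, -0.1757, 0.2176]
tcp_rot: [0.19, 0.982, -0.002, 0.003]
contact_force: [-0.4, -0.2, -0.1]
opening: -0.005
```

```bash
python3 - <<'E'
from h import *
st()
rows([(.4664,-.2992,.215,115),(.4664,-.2992,.1,115)],0.1)
E
```

```text
t 18.88 p [ 0.5451 -0.1757  0.2176] yaw 158.1 F [-0.4 -0.2 -0.1] op -0.005 q6 -1.68
[[[0.001,0.007,0.752],[0.027,-0.1439,0.0028],0.1],[[0.001,0.007,0.752],[0.0277,-0.1437,0.1178],0.1]]
```

Emit:
arm_command(steps=[[[0,0.007,0.15],[0.009,-0.048,0],0.1],[[0,0.007,0.3],[0.018,-0.096,0],0.1],[[0,0.007,0.45],[0.027,-0.144,0],0.1],[[0,0.007,0.6],[0.027,-0.144,0.03],0.1],[[0,0.007,0.752],[0.027,-0.144,0.06],0.1],[[0,0.007,0.752],[0.0275,-0.144,0.08],0.1],[[0,0.007,0.752],[0.0275,-0.144,0.08],0.1]])

```text
time: 19.75
eef_pos: [0.4648, -0.2983, 0.1357]
tcp_rot: [0.537, 0.843, 0.001, -0.002]
contact_force: [-0.3, -0.2, -0.0]
opening: 0.549
```

```bash
python3 - <<'E'
from h import *
st()
snap('wrist','w9.png');snap('side','s9.png');snap('top','t9.png');st()
d=L('w9.png');S=L('s9.png')
print(P(d,[.4664,-.2992,.062])[0],P(d,[.4664,-.2992,0])[0],P(S,[.4664,-.2992,.062])[0])
E
```

```text
t 19.75 p [ 0.4648 -0.2983  0.1357] yaw 115.0 F [-0.3 -0.2 -0. ] op 0.549 q6 -1.19
t 19.9 p [ 0.4668 -0.2999  0.1391] yaw 115.0 F [-0.3 -0.9  0.5] op 0.552 q6 -1.19
[283.37154127 210.23188763] [283.34972252 191.90478621] [271.55971344 323.99937318]
```

View pics/w9.png

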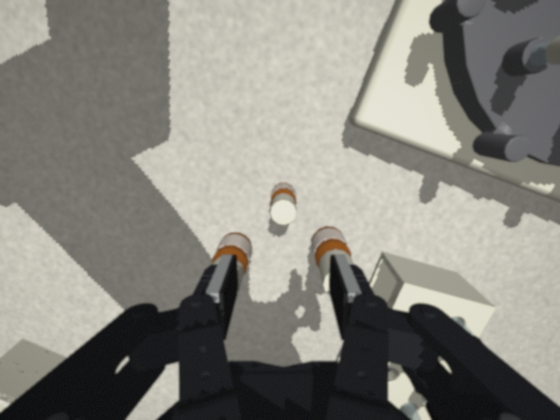

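View pics/s9.png

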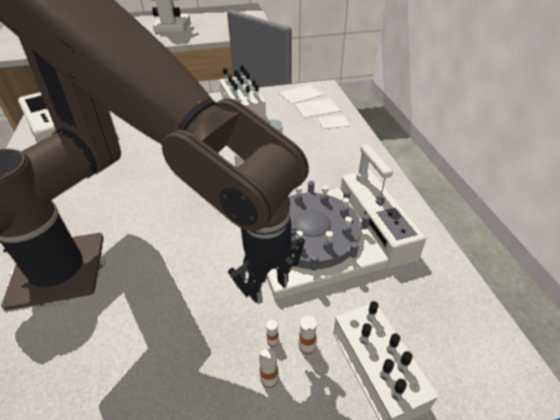

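View pics/t9.png

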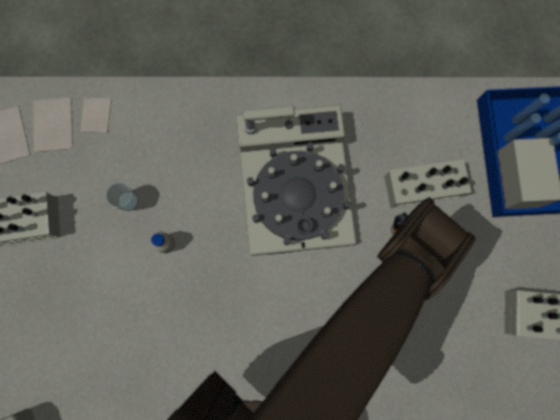

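```bash
python3 - <<'E'
from h import *
st()
c=snap('wrist','w10.png');st()
d=L('w10.png')
print(P(d,[.4664,-.2992,.062])[0],P(d,[.4664,-.2992,.0])[0])
cv2.imwrite('pics/w10c.png',cv2.resize(c['frame'][170:260,220:350,::-1],None,fx=6,fy=6,interpolation=3))
E
```

```text
t 19.9 p [ 0.4668 -0.2999  0.1391] yaw 115.0 F [-0.3 -0.9  0.5] op 0.552 q6 -1.19
t 19.95 p [ 0.467  -0.3     0.1393] yaw 115.0 F [0.1 0.2 0.7] op 0.552 q6 -1.19
[281.77736164 205.83665258] [281.90706455 188.11700948]
```

View pics/w10c.png

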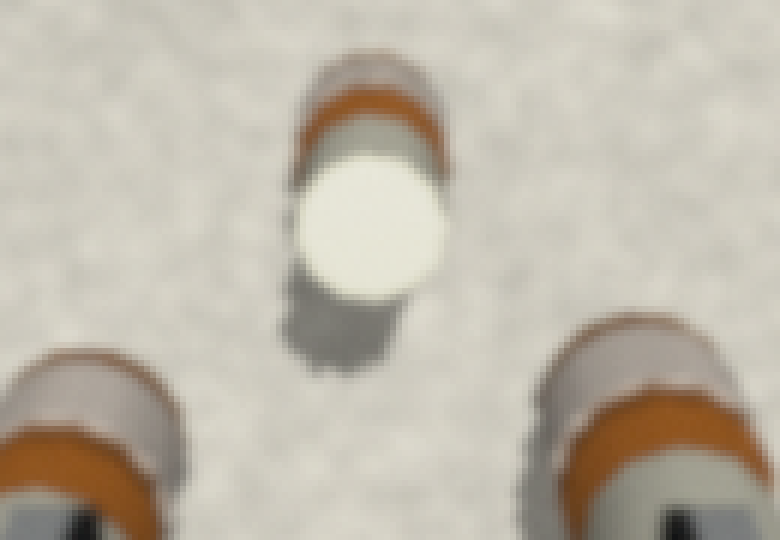

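```bash
python3 - <<'E'
from h import *
st()
rows([(.4672,-.3009,.1,115),(.4672,-.3009,.04,115),(.4672,-.3009,.011,115)],0.1)
E
```

```text
t 19.95 p [ 0.467  -0.3     0.1393] yaw 115.0 F [0.1 0.2 0.7] op 0.552 q6 -1.19
[[[0.001,0.002,0.001],[-0.0008,-0.0002,0.0393],0.1],[[0.001,0.002,0.001],[-0.0007,-0.0003,0.0993],0.1],[[0.001,0.002,0.001],[-0.0006,-0.0003,0.1283],0.1]]
```

Emit:
arm_command(steps=[[[0,0.002,0],[-0.0008,0,0.039],0.1],[[0,0.002,0],[-0.0008,0,0.07],0.1],[[0,0.002,0],[-0.0008,0,0.085],0.1],[[0,0.002,0],[-0.0007,0,0.095],0.1],[[0,0.002,0],[-0.0007,0,0.095],0.1]])

```text
time: 20.58
eef_pos: [0.4677, -0.301, 0.0446]
tcp_rot: [0.537, 0.844, 0.0, 0.001]
contact_force: [0.6, -0.8, -0.5]
opening: 0.548
```

```bash
python3 - <<'E'
from h import *
st()
a=snap('side','s11.png')['frame'][260:400,200:340,::-1];b=snap('wrist','w11.png')['frame'][150:360,140:420,::-1]
cv2.imwrite('pics/c11.png',np.hstack([cv2.resize(a,(400,400),interpolation=3),cv2.resize(b,(400,300),interpolation=3)[:, :].repeat(1,0) if 0 else cv2.resize(b,(400,400),interpolation=3)]))
E
```

```text
t 20.57 p [ 0.4677 -0.301   0.0446] yaw 115.0 F [ 0.6 -0.8 -0.5] op 0.548 q6 -1.19
```

View pics/c11.png

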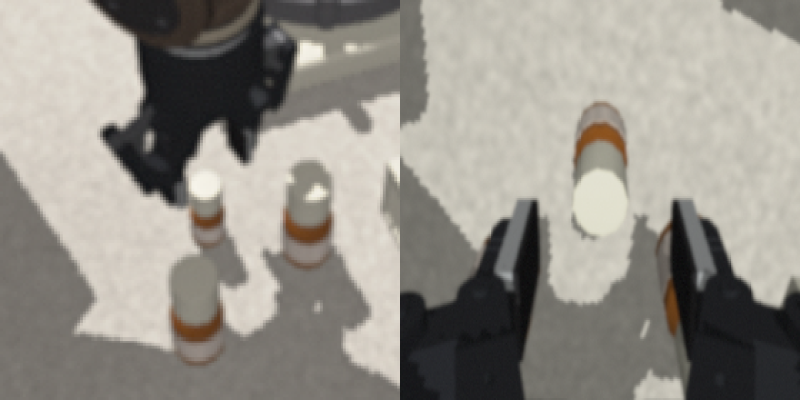

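Emit:
arm_command(steps=[[[0,0,0],[0,0,0.012],0.1],[[0,0,0],[0,0,0.024],0.1],[[0,0,0],[0,0,0.031],0.1],[[0,0,0],[0,0,0.031],0.1]])

```text
time: 21.18
eef_pos: [0.4676, -0.3009, 0.0133]
tcp_rot: [0.537, 0.844, 0.001, 0.0]
contact_force: [-0.7, 0.4, 0.4]
opening: 0.549
```

```bash
python3 - <<'E'
from h import *
st()
a=snap('side','s12.png')['frame'][260:400,200:340,::-1];b=snap('wrist','w12.png')['frame'][150:360,140:420,::-1]
cv2.imwrite('pics/c12.png',np.hstack([cv2.resize(a,(400,400),interpolation=3),cv2.resize(b,(400,400),interpolation=3)]))
E
```

```text
t 21.18 p [ 0.4676 -0.3009  0.0133] yaw 115.0 F [-0.7  0.4  0.4] op 0.549 q6 -1.19
```

View pics/c12.png

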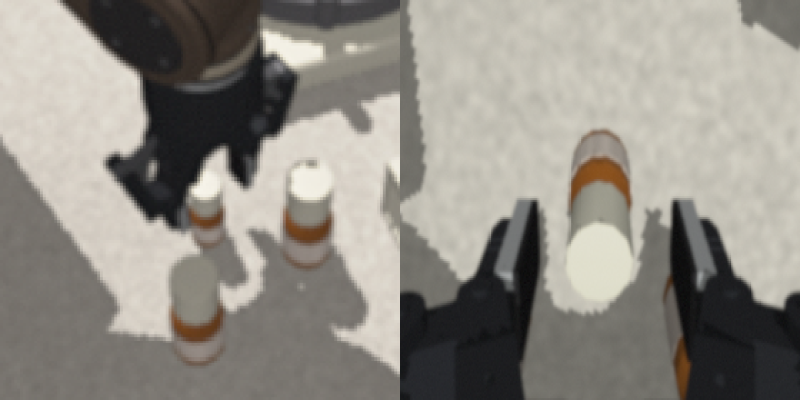

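Emit:
arm_command(steps=[[[0,0,0],[0,0,0],-0.4],[[0,0,0],[0,0,0],-1],[[0,0,0],[0,0,0],-1],[[0,0,0],[0,0,0],-1],[[0,0,0],[0,0,0],-1]], force=25)

```text
time: 21.9
eef_pos: [0.4686, -0.3017, 0.0148]
tcp_rot: [0.537, 0.844, 0.0, 0.002]
contact_force: [-0.7, -0.4, 1.1]
opening: 0.244
```

```bash
python3 - <<'E'
from h import *
st()
b=snap('wrist','w13.png')['frame'][150:360,140:420,::-1]
cv2.imwrite('pics/c13.png',cv2.resize(b,(600,450),interpolation=3))
E
```

```text
t 21.9 p [ 0.4686 -0.3017  0.0148] yaw 115.0 F [-0.7 -0.4  1.1] op 0.244 q6 -1.19
```

View pics/c13.png

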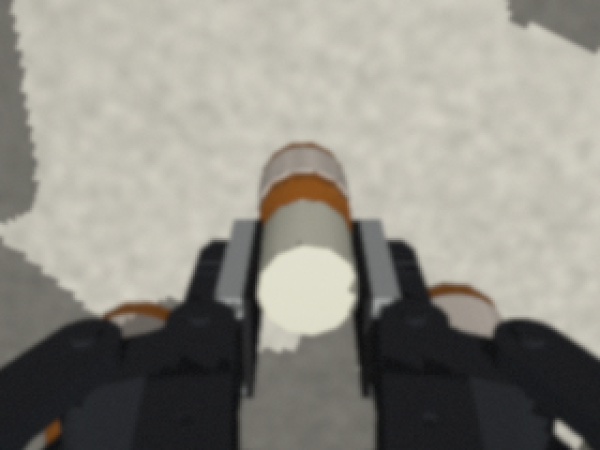

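```bash
python3 - <<'E'
from h import *
st()
a=np.radians(189);w=C0+.086*np.array([np.cos(a),np.sin(a)]);print(w)
rows([(.4686,-.3017,.165,115),(w[0],w[1]-.0,.165,99)],-1)
E
```

```text
t 21.95 p [ 0.4687 -0.3018  0.0148] yaw 115.0 F [-0.1  0.2  2. ] op 0.244 q6 -1.19
[ 0.5272588  -0.07175336]
[[[0.002,0.003,0.001],[-0.0004,0.0003,-0.1502],-1],[[0.003,0.002,0.28],[0.1832,0.1508,-0.1503],-1]]
```

Emit:
arm_command(steps=[[[0,0,0],[0,0,-0.02],-1],[[0,0,0],[0,0,-0.06],-1],[[0,0,0],[0,0,-0.11],-1],[[0,0,0],[0,0,-0.15],-1],[[0.002,0,0.05],[0.035,0.029,-0.15],-1],[[0.002,0,0.1],[0.07,0.058,-0.15],-1],[[0.002,0,0.15],[0.105,0.087,-0.15],-1],[[0.002,0,0.2],[0.14,0.116,-0.15],-1],[[0.003,0,0.25],[0.17,0.14,-0.15],-1],[[0.003,0.002,0.28],[0.183,0.151,-0.15],-1],[[0.003,0.002,0.28],[0.183,0.151,-0.15],-1],[[0.003,0.002,0.28],[0.183,0.151,-0.15],-1]])

```text
time: 23.45
eef_pos: [0.5272, -0.0723, 0.1643]
tcp_rot: [0.649, 0.76, -0.0, -0.0]
contact_force: [1.3, -0.1, -0.2]
opening: 0.248
```

```bash
python3 - <<'E'
from h import *
st()
a=snap('side','s14.png')['frame'];st();b=snap('wrist','w14.png')['frame'];st()
cv2.imwrite('pics/c14.png',np.hstack([cv2.resize(a[120:300,180:360,::-1],(400,400),interpolation=3),cv2.resize(b[150:360,140:420,::-1],(400,300),interpolation=3)[:,:] if 0 else cv2.resize(b[130:360,165:395,::-1],(400,400),interpolation=3)]))
E
```

```text
t 23.45 p [ 0.5272 -0.0723  0.1643] yaw 99.0 F [ 1.3 -0.1 -0.2] op 0.248 q6 -0.48
t 23.5 p [ 0.5272 -0.0726  0.1644] yaw 99.0 F [ 0.8  0.4 -0.7] op 0.243 q6 -0.48
t 23.55 p [ 0.5273 -0.0727  0.1645] yaw 98.9 F [-0.  -0.1  0. ] op 0.248 q6 -0.48
```

View pics/c14.png

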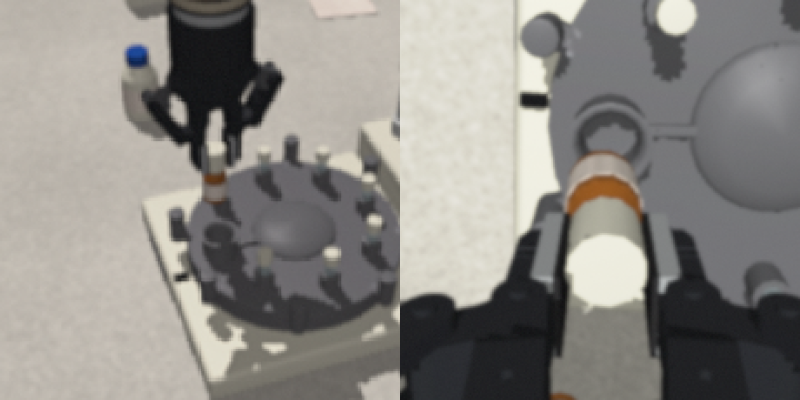

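View pics/w14.png

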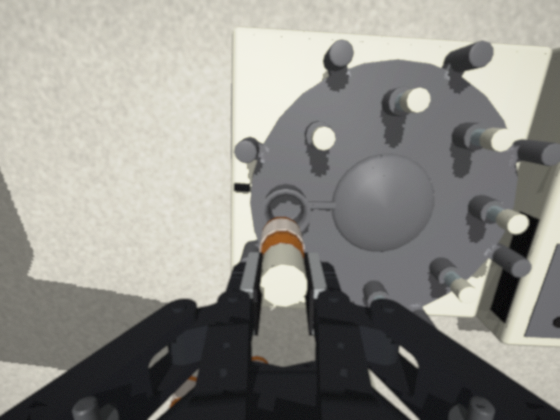

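```bash
python3 - <<'E'
import cv2
b=cv2.imread('pics/w14.png')
cv2.imwrite('pics/w14a.png',cv2.resize(b[170:320,230:380],None,fx=4,fy=4,interpolation=3))
cv2.imwrite('pics/w14b.png',cv2.resize(b[80:300,300:560],None,fx=2.7,fy=2.7,interpolation=3))
E
```

```text
(no output)
```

View pics/w14a.png

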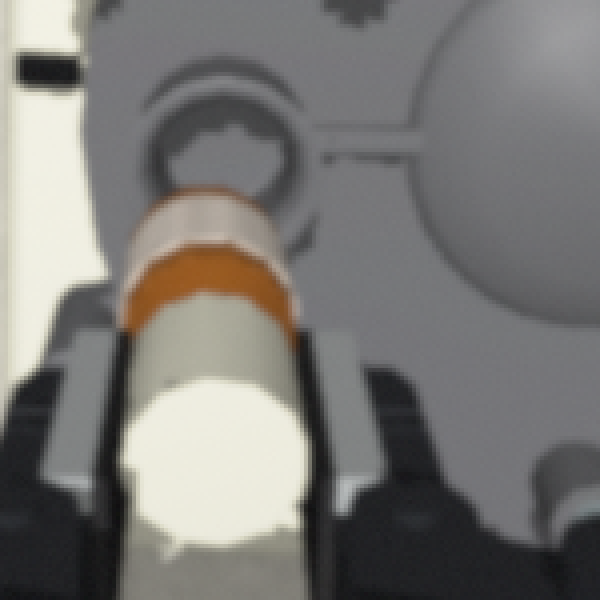

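View pics/w14b.png

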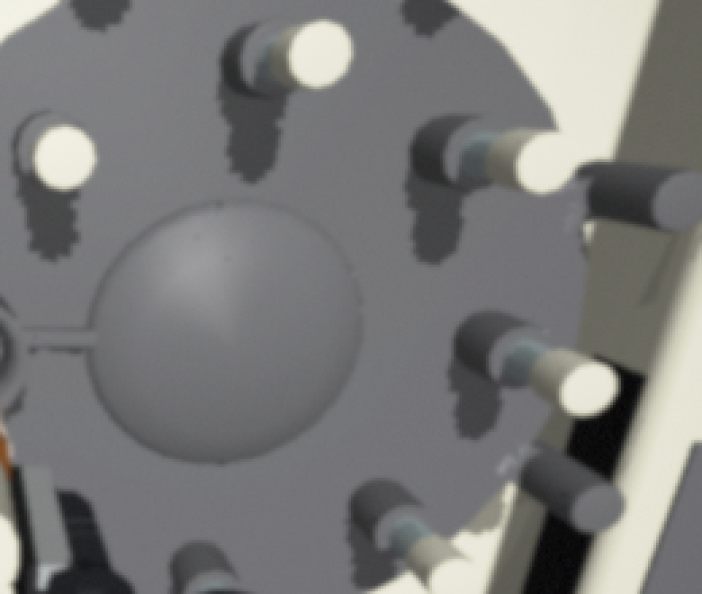

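```bash
python3 - <<'E'
from h import *
from scipy.optimize import least_squares
d=L('w14.png');print(d['ep'])
f=lambda u,v:(300+u/2.7,80+v/2.7)
caps=np.array([f(65,157),f(320,54),f(545,162),f(588,388)]); ks=[-1,-2,-3,-4]
lg=np.array([f(681,200),f(597,508)])
def X(p,ks,r,z,off=0): return np.array([[p[0]+r*np.cos(p[2]+off+k*np.pi/4),p[1]+r*np.sin(p[2]+off+k*np.pi/4),z] for k in ks])
for use in(0,1):
    def res(p):
        r=[P(d,X(p,ks,.086,.120))-caps]
        if use: r.append(P(d,X(p,[-4,-5],.127,.098,np.pi/8))-lg)
        return np.vstack(r).ravel()
    q=least_squares(res,[.612,-.058,np.radians(189)]);p=q.x
    print(p[:2],np.degrees(p[2]),q.fun.round(1)); w=p[:2]+.086*np.array([np.cos(p[2]),np.sin(p[2])]);print('well',w)
# vial: cap top at height h
A=R.from_quat(d['er']).as_matrix()
top=d['ep'][2]+(.062-.0148)
q=least_squares(lambda v:P(d,[v[0],v[1],top])[0]-[284.25,285.75],d['ep'][:2]);print('cap',q.x,q.x-d['ep'][:2],'tool',A.T@np.r_[q.x-d['ep'][:2],0])
# circle of base projected
th=np.linspace(0,6.28,60)
for dx in(-.002,0,.002):
    c=d['ep']+A@np.array([dx,0,0]);cir=np.c_[c[0]+.0125*np.cos(th),c[1]+.0125*np.sin(th),np.full(60,top-.062)]
    u=P(d,cir);i=u[:,1].argmin();print('base',dx,((u[i]-[230,170])*4).round(),'cols',((u[:,0].min()-230)*4).round(),((u[:,0].max()-230)*4).round())
# predicted mouth
for r,z in((.0165,.1),(.021,.1),(.01425,.076)):
    cir=np.c_[w[0]+r*np.cos(th),w[1]+r*np.sin(th),np.full(60,z)];u=(P(d,cir)-[230,170])*4
    print('mouth',r,'rows',u[:,1].min().round(),u[:,1].max().round(),'cols',u[:,0].min().round(),u[:,0].max().round())
E
```

```text
[ 0.52720889 -0.07255751  0.16440423]
[ 0.61548841 -0.06066973] 188.51953947372735 [-0.4  0.1 -0.1 -0.2  0.5 -0.1 -0.   0.3]
well [ 0.53043738 -0.07341035]
[ 0.61527767 -0.0606257 ] 188.49249637650456 [-0.6 -0.  -0.4 -0.3  0.3 -0.2 -0.3  0.3  0.7  0.3  0.5  0.3]
well [ 0.53022064 -0.07332617]
cap [ 0.52866055 -0.07071229] [0.00145166 0.00184521] tool [ 1.59649545e-03  1.72143258e-03 -1.96808360e-06]
base -0.002 [207. 202.] cols 128.0 282.0
base 0 [207. 190.] cols 128.0 282.0
base 0.002 [207. 178.] cols 127.0 283.0
mouth 0.0165 rows 94.0 250.0 cols 138.0 303.0
mouth 0.021 rows 71.0 270.0 cols 116.0 325.0
mouth 0.01425 rows 75.0 200.0 cols 155.0 285.0
```

Emit:
arm_command(steps=[[[0,0,0],[-0.0018,0.0028,0.01],-1],[[0,0,0],[-0.0018,0.0028,0.025],-1],[[0,0,0],[-0.0018,0.0028,0.038],-1],[[0,0,0],[-0.0018,0.0028,0.042],-1],[[0,0,0],[-0.0018,0.0028,0.042],-1]])

```text
time: 24.18
eef_pos: [0.53, -0.0739, 0.1219]
tcp_rot: [0.65, 0.76, -0.001, -0.0]
contact_force: [0.2, -0.1, -0.3]
opening: 0.241
```

```bash
python3 - <<'E'
from h import *
st();b=snap('wrist','w15.png')['frame'];a=snap('side','s15.png')['frame'];st()
cv2.imwrite('pics/c15.png',np.hstack([cv2.resize(a[180:250,240:310,::-1],(400,400),interpolation=3),cv2.resize(b[190:310,225:345,::-1],(400,400),interpolation=3)]))
d=L('w15.png');th=np.linspace(0,6.28,60);w=[.5302,-.0733]
for r,z in((.0165,.1),(.021,.1),(.01425,.076)):
    cir=np.c_[w[0]+r*np.cos(th),w[1]+r*np.sin(th),np.full(60,z)];u=(P(d,cir)-[225,190])*3.333+[400,0]
    print('mouth',r,'rows',u[:,1].min().round(),u[:,1].max().round(),'cols',u[:,0].min().round(),u[:,0].max().round())
E
```

```text
t 24.18 p [ 0.53   -0.0739  0.1219] yaw 98.9 F [ 0.2 -0.1 -0.3] op 0.241 q6 -0.48
t 24.27 p [ 0.5306 -0.0741  0.1229] yaw 98.9 F [-1.  -0.4 -0.9] op 0.245 q6 -0.48
mouth 0.0165 rows 58.0 211.0 cols 507.0 672.0
mouth 0.021 rows 36.0 231.0 cols 484.0 694.0
mouth 0.01425 rows 35.0 156.0 cols 526.0 654.0
```

View pics/c15.png

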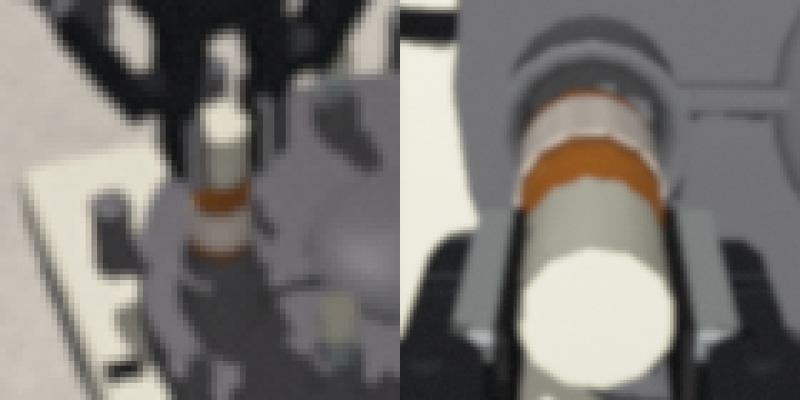

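```bash
python3 - <<'E'
from h import *
d=L('w15.png');th=np.linspace(0,6.28,60)
for nm,w in(('at well',[.5302,-.0733]),('at eef',d['ep'][:2])):
    cir=np.c_[w[0]+.0125*np.cos(th),w[1]+.0125*np.sin(th),np.full(60,d['ep'][2]-.0148)];u=(P(d,cir)-[225,190])*3.333+[400,0];i=u[:,1].argmin()
    print(nm,u[i].round(),u.min(0).round(),u.max(0).round())
E
```

```text
at well [591.  89.] [525.  89.] [654. 209.]
at eef [589.  92.] [523.  92.] [652. 211.]
```

Emit:
arm_command(steps=[[[0,0,0],[0,0.0003,0.004],-1],[[0,0,0],[0,0.0003,0.008],-1],[[0,0,0],[0,0.0003,0.012],-1],[[0,0,0],[0,0.0003,0.015],-1]])

```text
time: 24.78
eef_pos: [0.5308, -0.074, 0.1075]
tcp_rot: [0.65, 0.76, -0.0, 0.0]
contact_force: [-0.5, -0.1, -0.6]
opening: 0.244
```

Emit:
arm_command(steps=[[[0,0,0],[0,0,0.003],-1],[[0,0,0],[0,0,0.006],-1],[[0,0,0],[0,0,0.009],-1],[[0,0,0],[0,0,0.01],-1]])

```text
time: 25.28
eef_pos: [0.5306, -0.074, 0.0972]
tcp_rot: [0.65, 0.76, -0.0, 0.0]
contact_force: [0.3, -0.2, -0.6]
opening: 0.249
```

Emit:
arm_command(steps=[[[0,0,0],[0,0,0.001],-1],[[0,0,0],[0,0,0.002],-1],[[0,0,0],[0,0,0.003],-1],[[0,0,0],[0,0,0.0035],-1]])

```text
time: 25.78
eef_pos: [0.5306, -0.074, 0.0936]
tcp_rot: [0.65, 0.76, -0.0, 0.0]
contact_force: [-0.0, 0.6, -1.1]
opening: 0.249
```

Emit:
arm_command(steps=[[[0,0,0],[0,0,0.0007],-1],[[0,0,0],[0,0,0.0014],-1],[[0,0,0],[0,0,0.002],-1]])

```text
time: 26.15
eef_pos: [0.5306, -0.074, 0.0916]
tcp_rot: [0.65, 0.76, -0.0, 0.0]
contact_force: [-0.3, -0.7, -0.6]
opening: 0.249
```

```bash
python3 - <<'E'
from h import *
st();b=snap('wrist','w16.png')['frame'];a=snap('side','s16.png')['frame'];st()
cv2.imwrite('pics/c16.png',np.hstack([cv2.resize(a[180:250,240:310,::-1],(400,400),interpolation=3),cv2.resize(b[190:310,225:345,::-1],(400,400),interpolation=3)]))
E
```

```text
t 26.15 p [ 0.5306 -0.074   0.0916] yaw 98.9 F [-0.3 -0.7 -0.6] op 0.249 q6 -0.48
t 26.25 p [ 0.5306 -0.074   0.0915] yaw 98.9 F [ 0.2 -0.4 -0. ] op 0.247 q6 -0.48
```

View pics/c16.png

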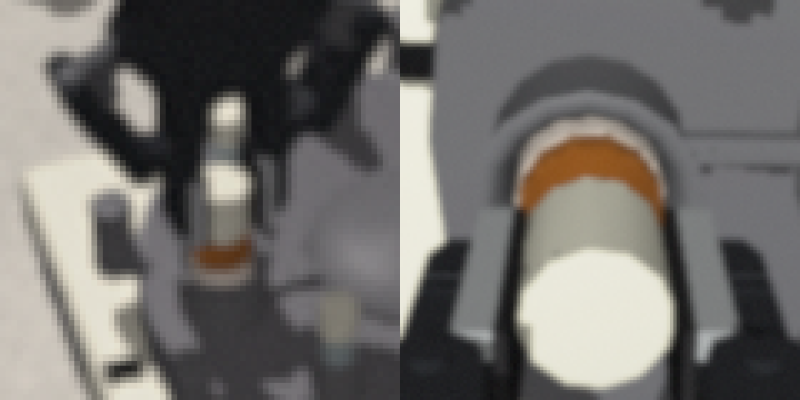

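Emit:
arm_command(steps=[[[0,0,0],[0,0,0.0005],-1],[[0,0,0],[0,0,0.001],-1]])

```text
time: 26.5
eef_pos: [0.5306, -0.074, 0.0908]
tcp_rot: [0.65, 0.76, -0.0, -0.0]
contact_force: [-0.6, 1.2, 2.9]
opening: 0.243
```

Emit:
arm_command(steps=[[[0,0,0],[0,0,0.0005],-1],[[0,0,0],[0,0,0.0008],-1]])

```text
time: 26.75
eef_pos: [0.5308, -0.0742, 0.0908]
tcp_rot: [0.65, 0.76, -0.001, 0.0]
contact_force: [-2.7, 0.7, 6.3]
opening: 0.247
```

Emit:
arm_command(steps=[[[0,0,0],[0,0,0.0005],-1],[[0,0,0],[0,0,0.0008],-1]])

```text
time: 27.0
eef_pos: [0.5309, -0.0742, 0.0908]
tcp_rot: [0.65, 0.76, -0.001, 0.0]
contact_force: [-3.0, -0.1, 7.2]
opening: 0.245
```

Emit:
arm_command(steps=[[[0,0,0],[0,0,-0.0003],-0.4],[[0,0,0],[0,0,-0.0003],-0.2],[[0,0,0],[0,0,-0.0003],0],[[0,0,0],[0,0,-0.0003],0]])

```text
time: 27.5
eef_pos: [0.5308, -0.0742, 0.0908]
tcp_rot: [0.65, 0.76, -0.001, -0.0]
contact_force: [0.3, 0.3, 0.1]
opening: 0.502
```

Emit:
arm_command(steps=[[[0,0,0],[0,0,-0.01],0],[[0,0,0],[0,0,-0.03],0],[[0,0,0],[0,0,-0.06],0],[[0,0,0],[0,0,-0.1],0],[[0,0,0],[0,0,-0.13],0],[[0,0,0],[0,0,-0.13],0]])

```text
time: 28.25
eef_pos: [0.5328, -0.0747, 0.2249]
tcp_rot: [0.65, 0.76, 0.001, 0.003]
contact_force: [0.5, -0.0, 0.5]
opening: 0.502
```

```bash
python3 - <<'E'
from h import *
st();b=snap('wrist','w17.png')['frame'];a=snap('side','s17.png')['frame'];st()
cv2.imwrite('pics/c17.png',np.hstack([cv2.resize(a[150:290,220:360,::-1],(400,400),interpolation=3),cv2.resize(b[100:300,180:380,::-1],(400,400),interpolation=3)]))
E
```

```text
t 28.25 p [ 0.5328 -0.0747  0.2249] yaw 99.0 F [ 0.5 -0.   0.5] op 0.502 q6 -0.48
t 28.35 p [ 0.5307 -0.074   0.2206] yaw 99.0 F [-0.3  0.5  0.3] op 0.502 q6 -0.48
```

View pics/c17.png

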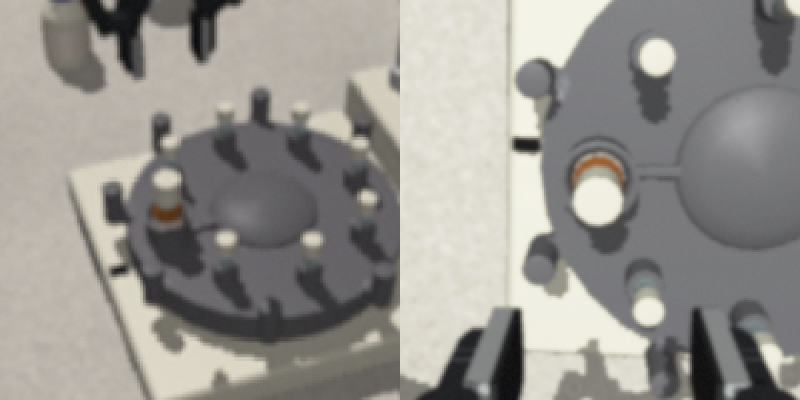

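The vial stands upright in the well at crop (165,190), and the tray looks flat. One last check with numbers from this unobstructed view.

```bash
python3 - <<'E'
from h import *
from scipy.optimize import least_squares
for cx in(0,):
    S=L('s17.png');f=lambda u,v:(220+u/2.857,150+v/2.857)
    c=np.array([f(225,108),f(301,108),f(360,145),f(367,197),f(312,239),f(227,239)])
    s0=L('side0.png')
    g=lambda u,v:(235+u/2.6,170+v/2.6)
    c0=np.array([g(160,45),g(229,41),g(297,117),g(251,156),g(172,160),g(115,125),g(111,73)])
    for nm,cc in(('now',c),('start',c0)):
        def r(p):
            X=np.array([[C0[0]+p[1]+.086*np.cos(p[0]+k*np.pi/4),C0[1]+p[2]+.086*np.sin(p[0]+k*np.pi/4),.12+p[3]] for k in range(8)])
            D=P(S,X)[None]-cc[:,None];i=np.linalg.norm(D,axis=2).argmin(1);return np.r_[D[np.arange(len(cc)),i].ravel(),300*np.array(p[1:3])]
        b=min((least_squares(r,[a,0,0,0]) for a in np.arange(0,.78,.1)),key=lambda q:q.cost)
        print(nm,np.degrees(b.x[0])%45,(b.x[1:]*1000).round(1),b.fun.round(1))
    d=L('w17.png')
st()
c=snap('wrist','w18.png');d=L('w18.png')
cv2.imwrite('pics/w18c.png',cv2.resize(c['frame'][150:250,230:350,::-1],None,fx=5,fy=5,interpolation=3))
for z in(.138,.105,.076):
    print(z,((P(d,[.5302,-.0733,z])[0]-[230,150])*5).round())
E
```

```text
now 8.486279382393903 [ 3.5 -0.9 -2.8] [-0.  -0.2 -0.2 -0.  -0.3 -0.5 -0.   0.4  0.   0.3 -0.3  0.   1.  -0.3]
start 12.288411396830176 [ 2.7 -0.1  4.2] [-0.2 -1.4 -0.3 -0.9 -0.3  0.3 -0.2  0.7  0.1  0.4 -0.1 -0.1  0.5  0.8
  0.8 -0. ]
t 28.35 p [ 0.5307 -0.074   0.2206] yaw 99.0 F [-0.3  0.5  0.3] op 0.502 q6 -0.48
0.138 [257. 272.]
0.105 [258. 222.]
0.076 [258. 186.]
```

View pics/w18c.png

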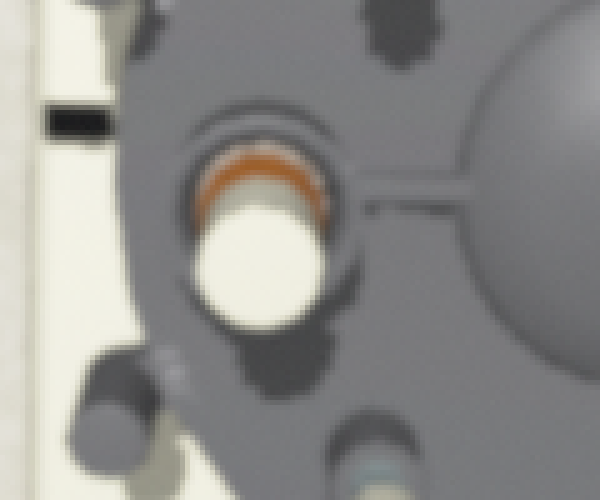

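```bash
python3 -c "
from plant import *
print(sign_off())"
```

```text
the job is handed in; nothing more can be done
None
```

I turned the tray until it dropped home, stood the small amber vial in the wide well, and handed the job in at about 28 s of the 72 s allowed. `sign_off()` gave no verdict, so the results below are my own camera and force readings.

**Tray:** I pushed it about 176° anticlockwise by one rim lug. Every force reading during the push was about 4 N or less. I stopped when the tube caps had dropped about 7 mm in the side view, then backed the finger away. In the last side view the tray was 7 mm lower than at the start and looked flat, but I did not measure its tilt. It sits about 2.9° off the sampler's axis, so the well is about 4 mm to one side of straight front, against 20 mm allowed.

**Vial:** I gripped it by the cap and lowered it until it touched the well floor, where the reading was about 7 N. I then released it and lifted clear. Its foot touched at the expected floor height of 76 mm, and the last wrist picture shows the cap upright and within about 1 mm of the well's centre. The gripper was touching nothing at the end. I never went near the bottle, rack or beaker.

**Disagreements:**
- **Finger length:** the finger tips sit about 26 mm behind the reported TCP, not at it. My first approach therefore passed harmlessly above the lug, and I corrected for this from then on.
- **Tray axis position:** the wrist camera and the fixed cameras disagreed by 3 to 4 mm. I used the wrist camera for placing the vial.

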